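# Renew the anchor pin of a torque link

### The arm

A 7-joint arm with a two-finger parallel gripper is mounted at the origin on a cart in front of the work surface, level with it; the furniture and walls round the work are solid. World frame = base frame: x ahead of the robot, y to its left, z up, the work surface at z = 0. Lengths are in m, angles in rad, forces in N, time in s.
With the tool pointing down it reaches from about 0.425 to 0.925 m from the base axis. Payload 6.8 kg.
Tool frame: the origin (TCP) lies on the centre line of the jaws, within the pads' length; the fingertips stand 19 mm ahead of it and the grasp point (between the pads) is the TCP (bot.tcp_to_tips is the distance from the TCP to the fingertips, in m); x points along the fingers, y is the direction in which the jaws open and shut, and the axes are right-handed (so a half turn about x gives the same grasp; the last joint's range is limited). The gripper opens to 85 mm and grips with 20 to 120 N. Pads are 22 mm wide; open, the fingers measure 114 mm over their backs; the gripper's body (76 mm by 85 mm) begins 54 mm behind the grasp point. The pads swing forward as they close: fully open they stand 13 mm farther back than shut.
Start: joints at [-1.232, 0.477, 0.022, 1.555, -0.011, 1.109, -0.083], TCP at [0.292, 0.609, 0.25] pointing down, gripper open.
Joint ranges: [-2.96, 2.96], [-0.34, 2.1], [-1.41, 1.46], [0.24, 2.44], [-1.37, 4.51], [0.17, 1.92], [-2.96, 2.96]. Speed limits (rad/s): [2.39, 2.39, 3.14, 3.14, 3.14, 3.14, 3.14].

### API

Orientations are given as a unit quaternion [w, x, y, z].
In Python, from station import status, eyes, bot gives the robot as it stands.
- The arm moves only by the tool apply_moves, never from a script. Its arguments are lists of equal length, an entry for each row: "travel": the shift along the tool's x, y, z in cm, a list of three; "turn": the turn, a rotation vector about the tool's x, y, z in rad, a list of three; "grip": the closure, from 0 (fully open) to 1 (shut). In form: {"travel": [[tx, ty, tz], ...], "turn": [[wx, wy, wz], ...], "grip": [grip, ...]}. A call has 1 to 8 rows; each row shifts and turns the pose as measured when the row begins, along the tool's axes as they then stand; what a row does not reach is not made up. A row lasts 1/12 s, in which the tool goes at most 41.7 mm and 7.16 degrees, less where a joint would pass 70% of its speed; a pose out of reach is approached as far as the arm can. A call is refused whole if a number of a shift passes 4.17 or a number of a turn 0.125, either way. A call with a gripper value outside its range is refused whole. The fingers move at their own pace and stop on an object; "newtons" is the grip in N (left out, the last holds). Time passes only in rows, so rows that do not move let the fingers close. It gives the time, the measured TCP pose, the force and the opening at its end, in the units of the state.
- status.get_obs(): the state, without advancing time (a new reading comes with each control period).
- eyes.read_camera(name): name is "scene" or "top" or "wrist"; returns the picture (400x640x3 uint8, red, green, blue); there is no depth.
- eyes.calibration(name): a dict with "intrinsics" (3x3 intrinsics, pixels), "xyz" and "attitude" of the camera in the world; the wrist camera has in their place "T_tool_cam" (4x4, takes a point from camera to tool coordinates, whose origin is the TCP and whose axes are the tool frame's). Camera axes: x right, y down, z forward; pixel columns grow to the right and rows downward; lengths in m; the calibration is good to about 2 mm. The wrist camera is an equidistant fisheye: a pixel r from the principal point sees the ray r / f radians off the axis. A picture is of the moment at which its call begins: read the wrist's pose just before it. calibration takes no time and is no camera call.
- bot.hand_in(): hands the job in, once; it reports no verdict.
Trained networks look in the newest picture that a camera, given by its name, has taken for a name from the list of things; names that differ only in an ending like _2 or _b are one class to them, and where a whole thing is asked for, a point or a joint stands for the part that bears it (a point fixed in the world has none). Each returns a list of dicts, best first, with "score" (0 to 1); they miss things now and then, are a little off and sometimes report something else, mostly with a low value. They report only what shows in the picture. A call takes as long as a camera call. They do not tell look-alikes from the thing itself.
- eyes.masks_of(thing, camera): "region" (400x640 bool, what is visible of it) and "rect" ([left, top, right, bottom] in pixels, round what is visible of it).
The state is a dict: "t": time; "q": joint angles; "joint_vel": joint speeds; "joint_torque": joint torques, N m; "eef_pos": TCP position; "tool_rot": TCP orientation; "contact_force": force on the tool from outside, world axes, zero at the start; "torque": the same for the moment, N m; "gripper_width": opening from 0.0 (shut) to 1.0 (fully open).
Only numpy, scipy, OpenCV 4.12 (cv2) and the standard library are available. Lean on these libraries where they do the work, as an engineer would, in place of code of your own. Each camera call takes 0.05 s, during which the arm holds its last target. There are 200 camera calls.

### The job

Pull the worn red-gripped pin out of the blue stand and leave it lying in the blue crate for scrap. Then lay the aluminium link in the stand's channel with its eye over the pin hole, and drop the new green-gripped pin down through the eye and the hole until its collar sits on the link. Leave the short yellow-gripped pin in its rack and do not disturb the other things on the bench.

Things in the scene. Friction and masses are not known exactly. Their poses are not given: they have to be found in the camera images.
- stand: Blue stand on a fixed dark plate 84 x 250 x 8 mm; origin at the centre of the plate's underside, y along it. Two blue blocks, tops (the bed) 52 mm up, carry the link, free air between: anchor block (y -112 to -56 mm) with the pin hole, rest (y 57 to 87). Channel 34 mm wide between cheeks 10 mm thick, 8 mm high over the bed; end stop, face 23 mm beyond the hole axis (y -103)
- anchor_hole (a point): Centre of the mouth of the round vertical hole in the anchor block, on the bed, at (0, -80, 52) mm in the stand; 14.5 mm in diameter, through 44 mm down to the plate. Axes as the stand's.
- link: Torque link: flat aluminium bar 28 (x) x 180 (y) x 10 (z) mm, 0.14 kg, lying loose on the bench; origin at the centre of its underside. Round eye at its -y end; two dark bolt heads, 3 mm high, on top near the other end (y 62 and 80 mm). Laid in the stand, its origin is at (0, -10, 52) mm of the stand, y the same way
- link_eye (a point): Centre of the eye on the link's top face, at (0, -70, 10) mm in the link; a through hole 16 mm in diameter. Axes as the link's.
- worn_pin: Worn pin with copper-coloured shank and red grip, standing at the start in the anchor hole with its collar on the bed. Pins, from below: shank 12 mm in diameter, its lowest 9 mm tapering to a 5 mm nose; collar 24 mm in diameter, 4 mm thick; round grip 18 mm in diameter, 32 mm tall. Shank 42 mm long, whole pin 78 mm. Origin at the tip of the nose.
- worn_pin_collar (a point): Underside of the worn pin's collar, on the axis, 42 mm above its tip.
- worn_pin_mid (a point): Point on the worn pin's axis 40 mm above its tip (the pin's middle).
- new_pin: New pin with bright steel shank and green grip, same form and size as the worn pin (shank 42 mm, whole 78 mm); stands at the start in one hole of the wooden rack, collar on the rack's top, 46 mm up. Origin at the tip of the nose.
- new_pin_collar (a point): Underside of the new pin's collar, on the axis, 42 mm above its tip.
- short_pin: Pin with bright steel shank and yellow grip, shank only 24 mm long, collar and grip as the others; stands in the other hole of the rack. It stays there. Origin at the tip of its nose.
- pin_rack: Wooden rack fixed to the bench, 134 (x) x 56 (y) x 46 (z) mm, two upright holes at x = -37 and +37 mm; origin at the centre of its underside.
- crate: Blue crate fixed to the bench, 130 (x) x 210 (y) mm outside, rim 61 mm high, filled by a light flat liner whose top is 44 mm up; inner space 114 x 194 mm; origin at the centre of its underside.
- grease_tin: Bystander: cream tin, 72 mm in diameter, 40 mm tall; origin at the centre of its underside.
- marker: Bystander: white marker with a green cap, lying, 18 x 111 x 18 mm; origin at the centre of its underside.
- blue_cap: Bystander: small blue screw cap, 34 mm in diameter, 14 mm tall; origin at the centre of its underside.
Mind the look-alikes: they are no part of the job. Of the things that look like the new_pin, take the one that is farthest to the robot's right at the start.

How it is judged:
By the outcome, as a careful person would: the job done as asked, in the order asked, and still so for the second after the job is handed in, with the robot touching nothing.
It also fails if it takes over 61 s, if anything falls off the work surface, if the arm or the gripper's body presses on something with over 40 N, if the wrist force passes 120 N, or if a joint passes its speed limit or range.

## Working session

There is one attempt and no reset: what is moved stays moved. The work goes in short steps, Python scripts to look and compute and a tool call to move; the robot and the scene stay as the last step left them, time stands still between calls to the robot, and variables do not carry over. Pictures are saved under pics/ and viewed, about 8 in all and at most 12, crops included, and the job is handed in when it is done.

Besides the shell and the picture viewer there is one more tool, called after "Emit:" by a JSON object that holds its "method" and its "body". apply_moves: Moves the arm, as the interface text tells. Its arguments: {"type":"object","properties":{"travel":{"type":"array"},"turn":{"type":"array"},"grip":{"type":"array"},"newtons":{"type":"number"}},"required":["travel","turn","grip"]}

```bash
mkdir -p pics; ls
python3 - <<'E'
from station import status,eyes,bot
import cv2,numpy as np
o=status.get_obs();print(o)
for n in("scene","top"):
    im=eyes.read_camera(n);cv2.imwrite(f"pics/{n}0.png",im[:,:,::-1]);c=eyes.calibration(n);print(n,c)
print(eyes.calibration("wrist"))
E
```

```text
pics
{'t': 0.0, 'q': array([-1.23208024,  0.47781253,  0.02233455,  1.55646929, -0.01149148,
        1.10927222, -0.0830882 ]), 'joint_vel': array([ 1.25302534e-03, -4.47967723e-04, -1.27341076e-04,  5.08204055e-04,
        1.29312392e-06, -3.26377409e-03,  1.53855883e-03]), 'joint_torque': array([ 2.57323936e-04, -5.96458304e+01,  1.60836093e+00, -2.81197125e+01,
        1.24795493e-02,  9.52612900e-03, -9.28380956e-06]), 'eef_pos': array([0.29143403, 0.60822395, 0.24930971]), 'tool_rot': array([ 0.68944258,  0.15600684,  0.68963095, -0.15728935]), 'contact_force': array([-0.06182817,  0.95483774,  0.25823494]), 'torque': array([-0.00677636,  0.00691379,  0.0064232 ]), 'gripper_width': 0.9971299107245649}
scene {'intrinsics': array([[378.22230824,   0.        , 315.85866863],
       [  0.        , 378.22230824, 201.12324319],
       [  0.        ,   0.        ,   1.        ]]), 'xyz': array([0.00810527, 0.46044898, 0.8110028 ]), 'attitude': array([ 0.15971323, -0.39368118,  0.8427123 , -0.33067021])}
top {'intrinsics': array([[433.84608545,   0.        , 319.18954845],
       [  0.        , 433.84608545, 197.26584394],
       [  0.        ,   0.        ,   1.        ]]), 'xyz': array([0.22069349, 0.03112732, 1.49219247]), 'attitude': array([-0.07610335,  0.71797248, -0.68765847,  0.07648291])}
{'intrinsics': array([[309.70691629,   0.        , 316.66480512],
       [  0.        , 309.70691629, 203.05519108],
       [  0.        ,   0.        ,   1.        ]]), 'T_tool_cam': array([[ 1.60908730e-03, -2.64254086e-01,  9.64451756e-01,
        -1.22782011e-01],
       [ 9.99998279e-01, -4.65894173e-04, -1.79604522e-03,
         1.95726793e-04],
       [ 9.23944741e-04,  9.64452985e-01,  2.64252881e-01,
        -6.58474090e-02],
       [ 0.00000000e+00,  0.00000000e+00,  0.00000000e+00,
         1.00000000e+00]])}
```

View pics/top0.png

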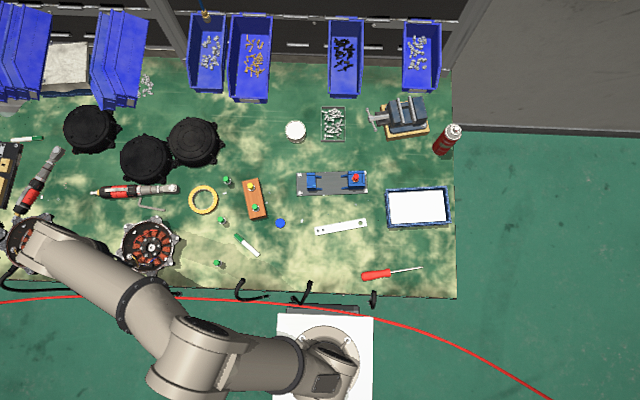

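View pics/scene0.png

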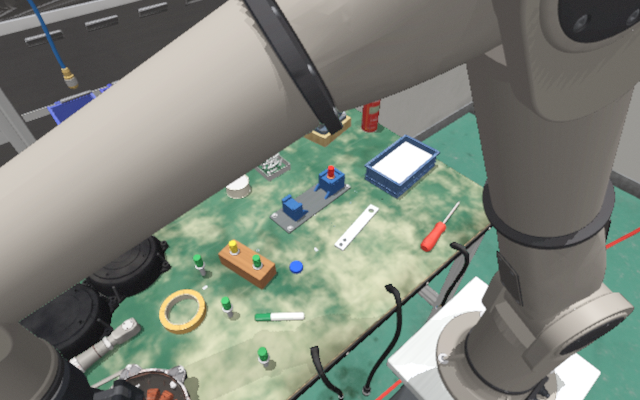

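Top view: worn pin (355,178), stand (333,182), link (341,227), crate (417,207). Green-gripped candidates are in the rack (255,208) and loose at (227,181), (222,220) and (217,263). The rack one is farthest to the robot's right (image right = -y). The yellow pin is at (251,187).

```bash
cat > h.py <<'E'
from station import status,eyes,bot
import cv2,numpy as np
from scipy.spatial.transform import Rotation as R
def q2R(q): return R.from_quat(np.r_[q[1:],q[0]]).as_matrix()
def cam(n,o=None):
    c=eyes.calibration(n);K=c["intrinsics"]
    if n!="wrist": return K,q2R(c["attitude"]),np.array(c["xyz"])
    o=o or status.get_obs();T=c["T_tool_cam"];Rt=q2R(o["tool_rot"])
    return K,Rt@T[:3,:3],o["eef_pos"]+Rt@T[:3,3]
def p2w(n,px,z,C=None):
    "pixel(s) -> world on plane z"
    K,Rc,p=C or cam(n);px=np.atleast_2d(px).astype(float)
    d=np.c_[(px-K[:2,2])/K[0,0],np.ones(len(px))]
    if n=="wrist":
        r=np.linalg.norm(d[:,:2],axis=1)+1e-9
        d=np.c_[d[:,:2]/r[:,None]*np.sin(r)[:,None],np.cos(r)]
    d=d@Rc.T
    return p+d*((z-p[2])/d[:,2])[:,None]
def w2p(n,X,C=None):
    K,Rc,p=C or cam(n);v=(np.atleast_2d(X)-p)@Rc
    if n=="wrist":
        r=np.linalg.norm(v[:,:2],axis=1)+1e-9;v2=v[:,:2]/r[:,None]*np.arctan2(r,v[:,2])[:,None]
    else: v2=v[:,:2]/v[:,2:]
    return v2*K[0,0]+K[:2,2]
def info(o=None):
    o=o or status.get_obs();Rt=q2R(o["tool_rot"])
    print("t",round(o["t"],2),"tcp",o["eef_pos"].round(4),"x",Rt[:,0].round(3),"y",Rt[:,1].round(3),"F",o["contact_force"].round(1),"w",round(o["gripper_width"],3),"q",o["q"].round(2))
    return o
def rel(target,yaw=None,o=None):
    "shift in tool axes (cm) to reach target; turn to get straight down with jaw axis at yaw (mod pi)"
    o=o or status.get_obs();Rt=q2R(o["tool_rot"])
    print("shift cm",(Rt.T@(np.array(target)-o["eef_pos"])*100).round(2))
    y=Rt[:,1]
    if yaw is None: yaw=np.arctan2(y[1],y[0])
    best=None
    for a in(yaw,yaw+np.pi):
        yy=np.array([np.cos(a),np.sin(a),0]);x=np.array([0,0,-1.]);G=np.c_[x,yy,np.cross(x,yy)]
        v=R.from_matrix(Rt.T@G).as_rotvec()
        if best is None or np.linalg.norm(v)<np.linalg.norm(best):best=v
    print("turn",best.round(3))
def shot(n,f,box=None,s=1):
    o=status.get_obs();im=eyes.read_camera(n)[:,:,::-1];c=im
    if box: c=im[box[1]:box[3],box[0]:box[2]]
    cv2.imwrite("pics/"+f,cv2.resize(c,None,fx=s,fy=s,interpolation=cv2.INTER_CUBIC));return im,o
E
python3 - <<'E'
from h import *
info()
im,_=shot("top","top1.png",(190,130,460,300),2.9);shot("scene","s1.png")
for th,z in [("stand",.03),("link",.01),("worn_pin",.085),("new_pin",.07),("short_pin",.07),("pin_rack",.046),("crate",.061),("grease_tin",.04),("blue_cap",.014),("marker",.018)]:
  for n in("top","scene"):
    for d in eyes.masks_of(th,n)[:4]:
        m=d["region"].astype(np.uint8);(c,wh,a)=cv2.minAreaRect(cv2.findNonZero(m))
        b=p2w(n,cv2.boxPoints((c,wh,a)),z)
        ys,xs=np.nonzero(m);cen=p2w(n,[[xs.mean(),ys.mean()]],z)[0]
        e=[b[1]-b[0],b[2]-b[1]];L=[np.linalg.norm(v) for v in e];v=e[int(np.argmax(L))]
        print(th,n,round(d["score"],2),"px",xs.mean().round(),ys.mean().round(),"c",b.mean(0)[:2].round(3),"cen",cen[:2].round(3),"L",np.round(L,3),"yaw",round(np.degrees(np.arctan2(v[1],v[0])),1))
E
```

```text
t 0.1 tcp [0.2915 0.6083 0.2494] x [-0.001 -0.002 -1.   ] y [ 0.432  0.902 -0.002] F [-0.2  0.2 -0.4] w 1.001 q [-1.23  0.48  0.02  1.56 -0.01  1.11 -0.08]
stand top 0.76 px 330.0 183.0 c [ 0.595 -0.002] cen [0.594 0.001] L [0.246 0.082] yaw -85.8
stand top 0.63 px 295.0 131.0 c [0.778 0.136] cen [0.779 0.134] L [0.068 0.087] yaw -177.1
stand scene 0.56 px 309.0 201.0 c [0.596 0.   ] cen [0.586 0.013] L [0.287 0.125] yaw -83.1
link top 0.56 px 340.0 227.0 c [ 0.446 -0.04 ] cen [ 0.446 -0.04 ] L [0.178 0.031] yaw -76.1
link scene 0.57 px 356.0 227.0 c [ 0.445 -0.038] cen [ 0.443 -0.034] L [0.19  0.037] yaw -76.8
worn_pin top 0.56 px 356.0 178.0 c [ 0.601 -0.082] cen [ 0.602 -0.082] L [0.01  0.014] yaw -178.6
worn_pin top 0.54 px 251.0 187.0 c [0.555 0.264] cen [0.555 0.265] L [0.017 0.021] yaw -175.7
worn_pin scene 0.58 px 238.0 188.0 c [0.705 0.162] cen [0.707 0.162] L [0.076 0.073] yaw -81.8
new_pin top 0.5 px 218.0 263.0 c [0.301 0.356] cen [0.301 0.357] L [0.019 0.026] yaw -87.5
new_pin scene 0.67 px 263.0 356.0 c [0.294 0.365] cen [0.294 0.365] L [0.019 0.036] yaw 170.8
new_pin s
[... 799 characters left out ...]
.501 -0.267] L [0.314 0.191] yaw -80.1
crate scene 0.16 px 279.0 316.0 c [0.345 0.29 ] cen [0.346 0.29 ] L [0.102 0.018] yaw -128.5
grease_tin top 0.91 px 296.0 131.0 c [0.775 0.131] cen [0.775 0.131] L [0.068 0.079] yaw -177.2
grease_tin top 0.41 px 251.0 187.0 c [0.567 0.273] cen [0.566 0.274] L [0.021 0.025] yaw -175.7
grease_tin scene 0.64 px 238.0 188.0 c [0.748 0.144] cen [0.751 0.144] L [0.078 0.077] yaw -83.4
blue_cap top 0.51 px 280.0 223.0 c [0.449 0.168] cen [0.449 0.167] L [0.028 0.028] yaw -176.6
marker top 0.45 px 247.0 245.0 c [0.368 0.277] cen [0.368 0.276] L [0.017 0.105] yaw -128.7
marker scene 0.96 px 278.0 316.0 c [0.365 0.281] cen [0.366 0.282] L [0.111 0.021] yaw -130.0
```

View pics/top1.png

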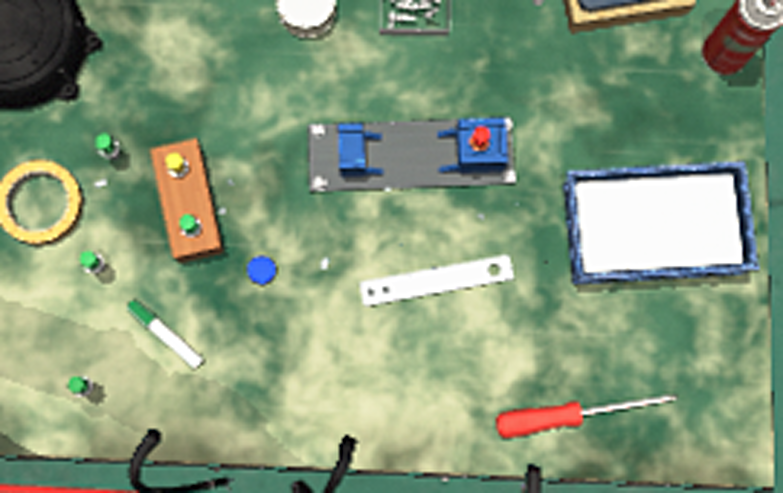

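```bash
cat >> h.py <<'E'
from scipy.linalg import logm,expm
def plan(target,yaw,n=None,o=None):
    "rows (equal) leading to target, straight down, jaw yaw deg (mod 180)"
    o=o or status.get_obs();A=np.eye(4);A[:3,:3]=q2R(o["tool_rot"]);A[:3,3]=o["eef_pos"]
    bs=None
    for a in(np.radians(yaw),np.radians(yaw)+np.pi):
        B=np.eye(4);yy=np.array([np.cos(a),np.sin(a),0]);x=np.array([0,0,-1.]);B[:3,:3]=np.c_[x,yy,np.cross(x,yy)];B[:3,3]=target
        T=np.linalg.inv(A)@B;w=np.linalg.norm(R.from_matrix(T[:3,:3]).as_rotvec())
        if bs is None or w<bs[0]:bs=(w,T)
    w,T=bs
    m=n or int(max(np.ceil(np.linalg.norm(T[:3,3])/.040),np.ceil(w/.12),1))
    S=expm(np.real(logm(T))/m)
    print(m,"rows: travel",(S[:3,3]*100).round(2).tolist(),"turn",R.from_matrix(S[:3,:3]).as_rotvec().round(3).tolist())
E
python3 -c "
from h import *
plan([.60,-.07,.22],4)"
```

```text
19 rows: travel [0.16, -0.81, 4.03] turn [0.055, -0.0, -0.0]
```

Emit:
{"method": "apply_moves", "body": {"travel": [[0.16,-0.81,4.03],[0.16,-0.81,4.03],[0.16,-0.81,4.03],[0.16,-0.81,4.03],[0.16,-0.81,4.03],[0.16,-0.81,4.03],[0.16,-0.81,4.03],[0.16,-0.81,4.03]], "turn": [[0.055,0,0],[0.055,0,0],[0.055,0,0],[0.055,0,0],[0.055,0,0],[0.055,0,0],[0.055,0,0],[0.055,0,0]], "grip": [0,0,0,0,0,0,0,0]}}

```text
t: 1.87
eef_pos: [0.5061, 0.3738, 0.2354]
tool_rot: [0.637, 0.304, 0.642, -0.299]
contact_force: [0.8, 0.3, -0.9]
gripper_width: 1.005
```

Emit:
{"method": "apply_moves", "body": {"travel": [[0.16,-0.81,4.03],[0.16,-0.81,4.03],[0.16,-0.81,4.03],[0.16,-0.81,4.03],[0.16,-0.81,4.03],[0.16,-0.81,4.03],[0.16,-0.81,4.03],[0.16,-0.81,4.03]], "turn": [[0.055,0,0],[0.055,0,0],[0.055,0,0],[0.055,0,0],[0.055,0,0],[0.055,0,0],[0.055,0,0],[0.055,0,0]], "grip": [0,0,0,0,0,0,0,0]}}

```text
t: 2.53
eef_pos: [0.6023, 0.0579, 0.2208]
tool_rot: [0.551, 0.444, 0.555, -0.436]
contact_force: [-0.2, 0.2, 0.4]
gripper_width: 0.996
```

```bash
python3 -c "
from h import *
info();plan([.60,-.07,.22],4)"
```

```text
t 2.53 tcp [0.6023 0.0579 0.2208] x [ 0.003  0.012 -1.   ] y [0.974 0.225 0.005] F [-0.2  0.2  0.4] w 0.996 q [-0.47  0.4   0.37  1.78 -0.18  0.98  0.2 ]
4 rows: travel [-0.0, -0.59, 3.15] turn [0.039, -0.003, -0.001]
```

Emit:
{"method": "apply_moves", "body": {"travel": [[0,-0.6,3.15],[0,-0.6,3.15],[0,-0.6,3.15],[0,-0.6,3.15]], "turn": [[0.04,-0.003,-0.001],[0.04,-0.003,-0.001],[0.04,-0.003,-0.001],[0.04,-0.003,-0.001]], "grip": [0,0,0,0]}}

```text
t: 2.87
eef_pos: [0.599, -0.0799, 0.2204]
tool_rot: [0.514, 0.486, 0.512, -0.486]
contact_force: [1.7, -0.0, -0.9]
gripper_width: 1.001
```

Run:
```python
from h import *
info();im,o=shot("wrist","w1.png",None,1.25);info()
C=cam("wrist",o)
for th in("stand","worn_pin","link","crate","new_pin"):
    for d in eyes.masks_of(th,"wrist")[:3]:
        print(th,round(d["score"],2),d["rect"])
```

```text
t 2.87 tcp [ 0.599  -0.0799  0.2204] x [ 0.002 -0.002 -1.   ] y [0.999 0.053 0.002] F [ 1.7 -0.  -0.9] w 1.001 q [-0.31  0.41  0.44  1.79 -0.21  0.98  0.27]
t 2.92 tcp [ 0.5975 -0.089   0.221 ] x [ 0.002 -0.007 -1.   ] y [0.999 0.042 0.002] F [-1.6 -6.   1. ] w 1.0 q [-0.3   0.41  0.45  1.79 -0.2   0.98  0.27]
stand 0.88 [281.0, 2.6, 366.0, 225.7]
worn_pin 0.67 [313.9, 183.9, 341.0, 212.5]
link 0.79 [163.4, 64.6, 214.8, 219.0]
new_pin 0.46 [316.7, 180.8, 340.6, 212.8]
```

View pics/w1.png

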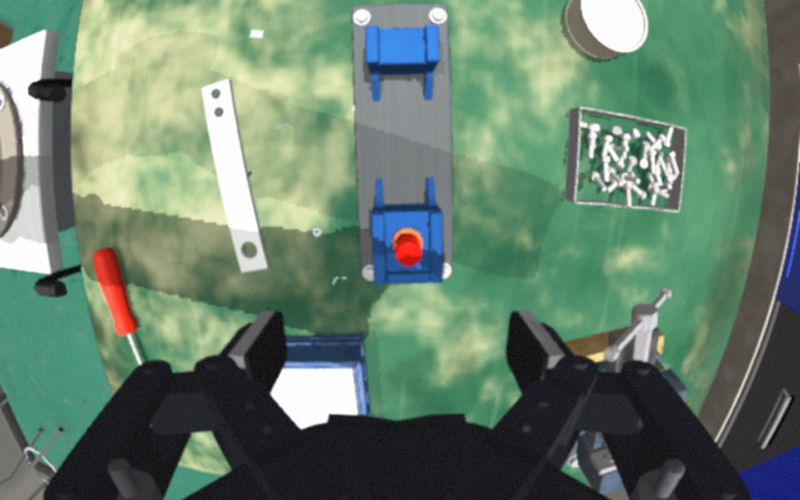

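The image shows the red pin at about (326,196) native and the anchor block round it. The link is at left, with its eye at (199,199) native. The crate is ahead and below, and the long cheek tabs point inward.

```bash
cat >> h.py <<'E'
def rectw(n,m,z,C):
    c=max(cv2.findContours(m.astype(np.uint8),0,cv2.CHAIN_APPROX_NONE)[0],key=cv2.contourArea)[:,0]
    w=p2w(n,c,z,C)[:,:2];(ce,wh,a)=cv2.minAreaRect((w*1000).astype(np.float32))
    a=a if wh[0]>wh[1] else a+90
    return np.array(ce)/1000,np.round(wh,1),a%180
def blob(im,lo,hi,near=None):
    "largest blob in HSV range (im BGR)"
    h=cv2.inRange(cv2.cvtColor(np.ascontiguousarray(im),cv2.COLOR_BGR2HSV),lo,hi);k,l,s,c=cv2.connectedComponentsWithStats(h)
    d=[(s[i,4] if near is None else -np.hypot(*(c[i]-near)),i) for i in range(1,k) if s[i,4]>15]
    return l==max(d)[1]
E
python3 - <<'E'
from h import *
im,o=shot("wrist","w2.png");info(o);C=cam("wrist",o)
m=blob(im,(0,170,120),(5,255,255),(326,196));ys,xs=np.nonzero(m)
print("red",xs.min(),xs.max(),ys.min(),ys.max(),xs.mean(),ys.mean(),m.sum())
for th,z in(("stand",.008),("link",.01),("crate",.061)):
    for d in eyes.masks_of(th,"wrist")[:1]:
        print(th,d["rect"],rectw("wrist",d["region"],z,C))
# link eye
g=cv2.cvtColor(np.ascontiguousarray(im),cv2.COLOR_BGR2HSV)
d=eyes.masks_of("link","wrist")[0]["region"].astype(np.uint8)
cs,hi=cv2.findContours(d,cv2.RETR_CCOMP,cv2.CHAIN_APPROX_NONE)[:2]
print([(cv2.contourArea(c),c[:,0].mean(0)) for c in cs])
# project hypothesised stand
print("pin top candidates:",p2w("wrist",[[xs.mean(),ys.mean()]],.088,C),p2w("wrist",[[xs.mean(),ys.mean()]],.075,C))
E
```

```text
t 3.17 tcp [ 0.5993 -0.0767  0.2202] x [ 0.002 -0.001 -1.   ] y [0.998 0.058 0.002] F [-0.3 -0.2  0.6] w 0.998 q [-0.31  0.41  0.44  1.79 -0.21  0.98  0.27]
red 316 335 191 214 325.6190476190476 202.6216931216931 378
stand [276.5, 5.1, 365.9, 228.8] (array([ 0.60287927, -0.00711775]), array([ 84. , 254.2]), 94.66958522796631)
link [163.3, 61.5, 216.3, 218.4] (array([ 0.44932803, -0.04063347]), array([ 33.1, 181.6]), 102.92103385925293)
crate [218.9, 271.8, 292.5, 339.7] (array([ 0.53828754, -0.21227991]), array([88.8, 97.1]), 94.61097145080566)
[(3610.5, array([187.02359882, 142.77581121])), (87.0, array([200.03333333, 201.43333333]))]
pin top candidates: [[ 0.60804172 -0.079689    0.088     ]] [[ 0.60865185 -0.08323785  0.075     ]]
```

```bash
cat >> h.py <<'E'
from scipy.optimize import minimize
def hull(n,P,C):
    m=np.zeros((1600,2560),np.uint8);h=cv2.convexHull(((w2p(n,P,C)+.5)*4).astype(np.float32));cv2.fillConvexPoly(m,h.astype(np.int32),1);return m
def box(x0,x1,y0,y1,z0,z1): return np.array([[x,y,z] for x in np.linspace(x0,x1,3) for y in np.linspace(y0,y1,9) for z in(z0,z1)])/1000
def cyl(r,z0,z1): t=np.linspace(0,6.28,40);return np.array([[r*np.cos(a),r*np.sin(a),z] for a in t for z in(z0,z1)])/1000
STAND=[box(-42,42,-125,125,0,8),box(-27,27,-112,-56,8,52),box(-27,27,57,87,8,52),box(17,27,57,87,52,60),box(-27,-17,57,87,52,60),box(17,27,-112,-56,52,60),box(-27,-17,-112,-56,52,60),box(-27,27,-112,-103,52,60)]
LINK=[box(-14,14,-90,90,0,10)]
CRATE=[box(-65,65,-105,105,0,61)]
def fit(n,mask,parts,x,y,yaw,C,z=0,rot=True):
    M=cv2.resize(mask.astype(np.uint8),(2560,1600),interpolation=0)
    def f(v):
        a=np.radians(v[2]) if rot else 0;Rz=np.array([[np.cos(a),-np.sin(a),0],[np.sin(a),np.cos(a),0],[0,0,1]])
        m=np.zeros_like(M)
        for P in parts: m|=hull(n,P@Rz.T+[v[0]/1000,v[1]/1000,z],C)
        return -(m&M).sum()/(m|M).sum()
    x0=np.array([x*1000,y*1000,yaw]);s=np.array([x0,x0+[8,0,0],x0+[0,8,0],x0+[0,0,3]])
    if not rot: x0=x0[:2];s=s[:3,:2]
    r=minimize(f,x0,method="Nelder-Mead",options=dict(initial_simplex=s,xatol=.05,fatol=1e-4,maxiter=150))
    return r.x.round(1),round(-r.fun,3)
E
python3 - <<'E'
from h import *
im,o=shot("wrist","w2.png");info(o);C=cam("wrist",o)
m=blob(im,(0,170,60),(7,255,255),(326,200))
print("pin",fit("wrist",m,[cyl(9,56,88)],.608,-.084,0,C,rot=False),m.sum())
for th,P,a in(("stand",STAND,(.603,-.007,4.7)),("link",LINK,(.449,-.04,13))):
    d=eyes.masks_of(th,"wrist")[0]["region"];print(th,fit("wrist",d,P,*a,C))
T=cam("top");shot("top","t2.png")
for th,P,a in(("crate",CRATE,(.518,-.295,6)),("stand",STAND,(.603,-.007,4.7)),("link",LINK,(.449,-.04,13))):
    d=eyes.masks_of(th,"top")[0]["region"];print("top",th,fit("top",d,P,*a,T))
E
```

```text
t 3.42 tcp [ 0.5992 -0.077   0.2202] x [ 0.002 -0.002 -1.   ] y [0.998 0.058 0.002] F [ 0.4 -0.6  0.3] w 0.999 q [-0.31  0.41  0.44  1.79 -0.21  0.98  0.27]
pin (array([628., -80.]), np.float64(-0.0)) 392
stand (array([701.7, -60.3,   5.7]), np.float64(-0.0))
link (array([499.7, -18.7,   1. ]), np.float64(-0.0))
top crate (array([ 320.7, -193.7,   23. ]), np.float64(-0.0))
top stand (array([701.7, -60.3, -10.3]), np.float64(-0.0))h.py:82: RuntimeWarning: overflow encountered in scalar negative
  return -(m&M).sum()/(m|M).sum()
Traceback (most recent call last):
IndexError: list index out of range
```

Unsigned overflow; fix that.

```bash
sed -i 's/return -(m&M).sum()\/(m|M).sum()/return -float((m\&M).sum())\/float((m|M).sum())/' h.py
python3 - <<'E'
from h import *
im,o=shot("wrist","w2.png");info(o);C=cam("wrist",o)
m=blob(im,(0,170,60),(7,255,255),(326,200))
print("pin",fit("wrist",m,[cyl(9,56,88)],.608,-.084,0,C,rot=False),m.sum())
for th,P,a in(("stand",STAND,(.603,-.007,4.7)),("link",LINK,(.449,-.04,13))):
    d=eyes.masks_of(th,"wrist")[0]["region"];print(th,fit("wrist",d,P,*a,C))
T=cam("top");shot("top","t2.png")
for th,P,a in(("crate",CRATE,(.518,-.295,6)),):
    for d in eyes.masks_of(th,"top")[:1]:print("top",th,fit("top",d["region"],P,*a,T))
E
```

```text
t 3.77 tcp [ 0.599  -0.0782  0.2203] x [ 0.002 -0.002 -1.   ] y [0.998 0.056 0.002] F [ 0.6 -0.3  0.2] w 1.0 q [-0.31  0.41  0.44  1.79 -0.21  0.98  0.27]
pin (array([608.2, -81.6]), np.float64(0.808)) 399
stand (array([602.2,  -4.3,   4.6]), np.float64(0.947))
link (array([447.2, -41.1,  13.1]), np.float64(0.891))
top crate (array([ 522.7, -297.5,    6.1]), np.float64(0.902))
```

```bash
python3 -c "
from h import *
info();plan([.6084,-.083,.16],4.6,2);plan([.6084,-.083,.082],4.6,4)"
```

```text
t 4.02 tcp [ 0.599  -0.0782  0.2203] x [ 0.002 -0.002 -1.   ] y [0.998 0.056 0.002] F [-0.2 -0.  -0.3] w 1.002 q [-0.31  0.41  0.44  1.79 -0.21  0.98  0.27]
2 rows: travel [3.01, 0.45, 0.26] turn [-0.012, 0.001, -0.001]
4 rows: travel [3.46, 0.22, 0.13] turn [-0.006, 0.001, -0.0]
```

Emit:
{"method": "apply_moves", "body": {"travel": [[2.8,0.45,0.25],[2.8,0.45,0.25],[2.7,0,0],[2.5,0,0],[1.5,0,0],[0.8,0,0],[0,0,0]], "turn": [[-0.012,0,0],[-0.012,0,0],[0,0,0],[0,0,0],[0,0,0],[0,0,0],[0,0,0]], "grip": [0,0,0,0,0,0,0], "newtons": 60}}

```text
t: 4.6
eef_pos: [0.6123, -0.0832, 0.0865]
tool_rot: [0.523, 0.481, 0.517, -0.478]
contact_force: [-0.5, 0.2, 0.4]
gripper_width: 1.0
```

```bash
python3 -c "
from h import *
info();rel([.6084,-.083,.082],np.radians(4.6));shot('wrist','w3.png',None,1.25)"
```

```text
t 4.6 tcp [ 0.6123 -0.0832  0.0865] x [ 0.009 -0.002 -1.   ] y [0.997 0.081 0.009] F [-0.5  0.2  0.4] w 1.0 q [-0.23  0.6   0.36  1.85 -0.3   0.74  0.38]
shift cm [ 0.44 -0.39 -0.05]
turn [ 0.001  0.002 -0.009]
```

View pics/w3.png

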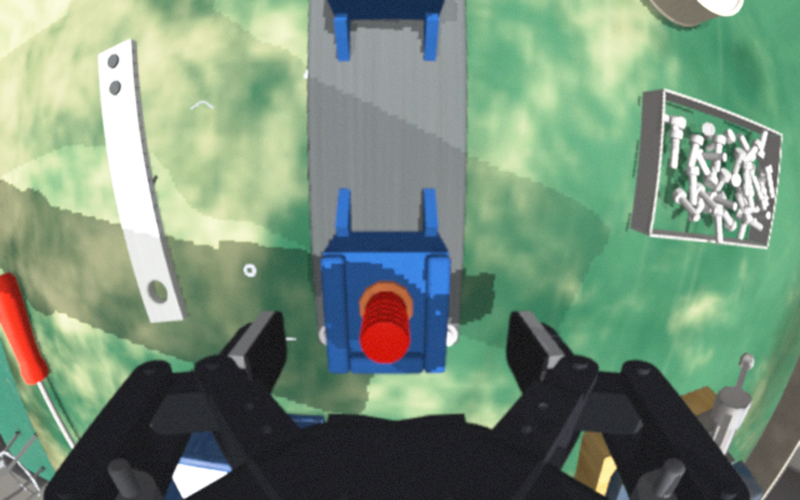

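Red grip is centred at about (308,264) native, between the open jaws. It sits a few mm left of centre, which matches the computed −3.9 mm.

Run:
```python
from h import *
o=status.get_obs();C=cam("wrist",o)
im=cv2.imread("pics/w3.png");im=cv2.resize(im,(640,400))
m=blob(im,(0,170,60),(7,255,255),(308,264));print(m.sum(),fit("wrist",m,[cyl(9,56,88)],.608,-.084,0,C,rot=False))
print("tcp px",w2p("wrist",o["eef_pos"],C))
```

```text
1760 (array([609.4, -83.1]), np.float64(0.871))
tcp px [[315.0156187  273.51273001]]
```

Emit:
{"method": "apply_moves", "body": {"travel": [[0.4,-0.4,0],[0.1,0,0]], "turn": [[0,0,-0.009],[0,0,0]], "grip": [0,0]}}

```text
t: 4.82
eef_pos: [0.6098, -0.0839, 0.084]
tool_rot: [0.521, 0.479, 0.518, -0.479]
contact_force: [-1.0, 0.1, -1.0]
gripper_width: 1.0
```

Emit:
{"method": "apply_moves", "body": {"travel": [[0.2,0,0],[0,0,0],[0,0,0],[0,0,0],[0,0,0],[0,0,0],[0,0,0]], "turn": [[0,0,0],[0,0,0],[0,0,0],[0,0,0],[0,0,0],[0,0,0],[0,0,0]], "grip": [0,1,1,1,1,1,1], "newtons": 60}}

```text
t: 5.4
eef_pos: [0.611, -0.0842, 0.0857]
tool_rot: [0.522, 0.481, 0.517, -0.478]
contact_force: [-1.1, -0.1, 3.8]
gripper_width: 0.189
```

```bash
python3 -c "
from h import *
info()"
```

```text
t 5.4 tcp [ 0.611  -0.0842  0.0857] x [ 0.007 -0.002 -1.   ] y [0.997 0.081 0.007] F [-1.1 -0.1  3.8] w 0.189 q [-0.23  0.6   0.36  1.85 -0.3   0.74  0.38]
```

Emit:
{"method": "apply_moves", "body": {"travel": [[-1,0,0],[-2,0,0],[-3,0,0],[-3,0,0],[-1,0,0],[0,0,0]], "turn": [[0,0,0],[0,0,0],[0,0,0],[0,0,0],[0,0,0],[0,0,0]], "grip": [1,1,1,1,1,1]}}

```text
t: 5.9
eef_pos: [0.6109, -0.0841, 0.1909]
tool_rot: [0.523, 0.481, 0.517, -0.478]
contact_force: [0.8, -0.2, -1.3]
gripper_width: 0.187
```

```bash
python3 -c "
from h import *
info();plan([.525,-.285,.18],4.6);shot('wrist','w4.png',None,1.25)"
```

```text
t 5.9 tcp [ 0.6109 -0.0841  0.1909] x [ 0.008 -0.003 -1.   ] y [0.997 0.08  0.008] F [ 0.8 -0.2 -1.3] w 0.187 q [-0.28  0.46  0.43  1.79 -0.23  0.93  0.32]
6 rows: travel [0.18, -1.7, 3.22] turn [0.0, 0.001, -0.001]
```

View pics/w4.png

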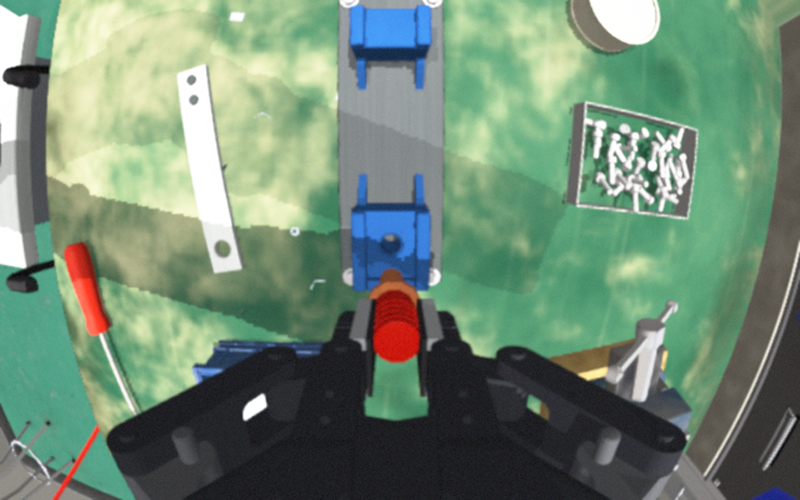

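Pin is out and held. The anchor hole now shows at native (313,194), and the link is untouched.

Emit:
{"method": "apply_moves", "body": {"travel": [[0,-1.7,3.2],[0,-1.7,3.2],[0,-1.7,3.2],[0,-1.7,3.2],[0,-1.7,3.2],[0,-1.2,3.0],[0,0,0]], "turn": [[0,0,0],[0,0,0],[0,0,0],[0,0,0],[0,0,0],[0,0,0],[0,0,0]], "grip": [1,1,1,1,1,1,1]}}

```text
t: 6.53
eef_pos: [0.5246, -0.2822, 0.1791]
tool_rot: [0.521, 0.476, 0.524, -0.477]
contact_force: [-0.9, -1.7, -0.2]
gripper_width: 0.186
```

Emit:
{"method": "apply_moves", "body": {"travel": [[0,0,0],[0,0,0],[0,0,0],[0,0,0],[0,0,0],[0,0,0],[0,0,0],[0,0,0]], "turn": [[0,-0.11,0],[0,-0.11,0],[0,-0.11,0],[0,-0.11,0],[0,-0.11,0],[0,-0.11,0],[0,-0.11,0],[0,0,0]], "grip": [1,1,1,1,1,1,1,1]}}

```text
t: 7.2
eef_pos: [0.5173, -0.2885, 0.1717]
tool_rot: [0.681, 0.251, 0.278, -0.629]
contact_force: [-0.1, 1.4, -2.7]
gripper_width: 0.182
```

```bash
python3 -c "
from h import *
im=cv2.resize(cv2.imread('pics/w4.png'),(640,400))
class O(dict):pass
from scipy.spatial.transform import Rotation
x=np.array([.008,-.003,-1]);y=np.array([.997,.08,.008]);Rt=np.c_[x,y,np.cross(x,y)];T=eyes.calibration('wrist')
C=(T['intrinsics'],Rt@T['T_tool_cam'][:3,:3],np.array([.6109,-.0841,.1909])+Rt@T['T_tool_cam'][:3,3])
print('hole',p2w('wrist',[[391/1.25,242/1.25]],.052,C))
o=info();Rt=q2R(o['tool_rot']);print('nose',o['eef_pos']+Rt[:,0]*.0757);rel([.522,-.28,.107]);shot('wrist','w5.png')
print(Rt.round(2))"
```

```text
hole [[ 0.60895693 -0.08114183  0.052     ]]
t 7.2 tcp [ 0.5173 -0.2885  0.1717] x [ 0.054 -0.717 -0.695] y [ 0.997  0.083 -0.007] F [-0.1  1.4 -2.7] w 0.182 q [-0.75  0.73  1.04  2.14  0.41  0.44 -0.17]
nose [ 0.52146739 -0.34276852  0.11905237]
shift cm [ 3.91  0.58 -5.21]
turn [0.003 0.802 0.007]
[[ 0.05  1.    0.06]
 [-0.72  0.08 -0.69]
 [-0.7  -0.01  0.72]]
```

Emit:
{"method": "apply_moves", "body": {"travel": [[1.0,0.1,-1.3],[1.0,0.1,-1.3],[1.0,0.1,-1.3],[0.7,0.1,-1.0],[0,0,0]], "turn": [[0,0,0],[0,0,0],[0,0,0],[0,0,0],[0,0,0]], "grip": [1,1,1,1,1]}}

```text
t: 7.67
eef_pos: [0.5193, -0.2859, 0.1117]
tool_rot: [0.675, 0.264, 0.281, -0.629]
contact_force: [-0.4, -0.3, -0.1]
gripper_width: 0.187
```

```bash
python3 -c "
from h import *
o=info();Rt=q2R(o['tool_rot']);print('nose',o['eef_pos']+Rt[:,0]*.0757);shot('wrist','w6.png',None,1.0)"
```

```text
t 7.67 tcp [ 0.5193 -0.2859  0.1117] x [ 0.05  -0.701 -0.712] y [0.998 0.069 0.002] F [-0.4 -0.3 -0.1] w 0.187 q [-0.69  0.83  0.96  2.15  0.37  0.35 -0.23]
nose [ 0.52311376 -0.33889718  0.05782296]
```

View pics/w6.png

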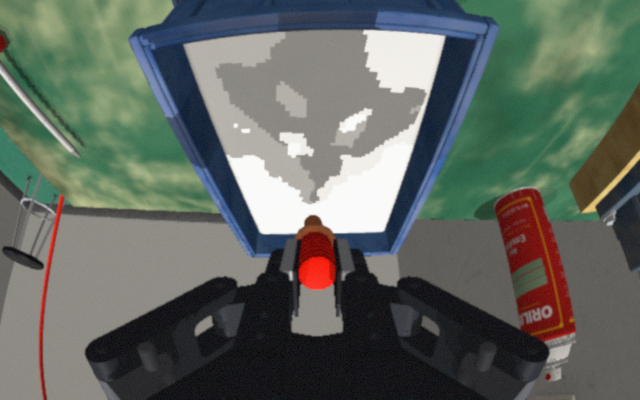

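Pin is held tilted over the liner, with the nose at (313,220) about 10 mm above it. Lower a touch and release.

Emit:
{"method": "apply_moves", "body": {"travel": [[0.5,0,-0.5],[0,0,0],[0,0,0],[0,0,0],[0,0,0],[0,0,0],[0,0,0]], "turn": [[0,0,0],[0,0,0],[0,0,0],[0,0,0],[0,0,0],[0,0,0],[0,0,0]], "grip": [1,1,0.4,0.3,0,0,0]}}

```text
t: 8.3
eef_pos: [0.5197, -0.2903, 0.1104]
tool_rot: [0.673, 0.269, 0.278, -0.63]
contact_force: [-0.1, 0.1, -0.6]
gripper_width: 0.884
```

Emit:
{"method": "apply_moves", "body": {"travel": [[-2,0,2],[-2.5,0,2.5],[-2.5,0,1],[0,0,0]], "turn": [[0,0,0],[0,0,0],[0,0,0],[0,0,0]], "grip": [0,0,0,0]}}

```text
t: 8.63
eef_pos: [0.5174, -0.2804, 0.2008]
tool_rot: [0.673, 0.267, 0.28, -0.631]
contact_force: [0.3, 0.0, 0.1]
gripper_width: 1.0
```

```bash
python3 -c "
from h import *
o=info();shot('wrist','w7.png',None,1.0)
print([(d['score'],d['rect']) for d in eyes.masks_of('worn_pin','wrist')])
im=cv2.imread('pics/w7.png');m=blob(im,(0,170,60),(7,255,255),(315,250));ys,xs=np.nonzero(m);print(m.sum(),p2w('wrist',[[xs.mean(),ys.mean()]],.055,cam('wrist',o)))
plan([.447,-.05,.16],13,o=o)"
```

```text
t 8.63 tcp [ 0.5174 -0.2804  0.2008] x [ 0.048 -0.7   -0.713] y [0.998 0.062 0.006] F [0.3 0.  0.1] w 1.0 q [-0.77  0.65  1.06  2.12  0.41  0.53 -0.15]
[(0.7, [307.1, 50.5, 335.1, 135.5])]
1032 [[ 0.52206955 -0.28085495  0.055     ]]
7 rows: travel [-0.96, -0.56, -3.4] turn [-0.023, 0.111, 0.008]
```

View pics/w7.png

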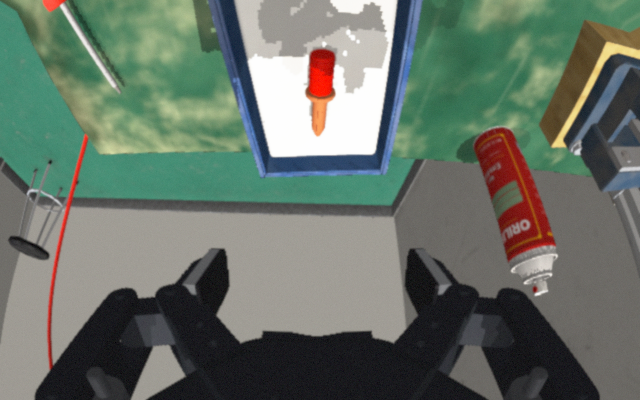

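Worn pin lies flat in the crate, at (320,90). Next, the link.

```bash
python3 -c "
from h import *
plan([.447,-.06,.20],13,8)"
```

```text
8 rows: travel [-1.26, -0.49, -2.64] turn [-0.02, 0.097, 0.008]
```

Emit:
{"method": "apply_moves", "body": {"travel": [[-1.26,-0.5,-2.64],[-1.26,-0.5,-2.64],[-1.26,-0.5,-2.64],[-1.26,-0.5,-2.64],[-1.26,-0.5,-2.64],[-1.26,-0.5,-2.64],[-1.26,-0.5,-2.64],[-1.26,-0.5,-2.64]], "turn": [[-0.02,0.097,0.008],[-0.02,0.097,0.008],[-0.02,0.097,0.008],[-0.02,0.097,0.008],[-0.02,0.097,0.008],[-0.02,0.097,0.008],[-0.02,0.097,0.008],[-0.02,0.097,0.008]], "grip": [0,0,0,0,0,0,0,0]}}

```text
t: 9.4
eef_pos: [0.4364, -0.0501, 0.193]
tool_rot: [0.546, 0.436, 0.568, -0.436]
contact_force: [-0.0, -0.5, -0.4]
gripper_width: 1.002
```

Emit:
{"method": "apply_moves", "body": {"travel": [[0,0,0],[0,0,0]], "turn": [[0,0,0],[0,0,0]], "grip": [0,0]}}

```text
t: 9.57
eef_pos: [0.435, -0.0494, 0.1928]
tool_rot: [0.544, 0.438, 0.569, -0.435]
contact_force: [0.5, -0.3, -0.8]
gripper_width: 1.004
```

Run:
```python
from h import *
im,o=shot("wrist","w8.png");info(o);C=cam("wrist",o)
for d in eyes.masks_of("link","wrist")[:2]:
    print(d["score"],d["rect"],fit("wrist",d["region"],LINK,.447,-.041,13,C),rectw("wrist",d["region"],.01,C))
plan([.446,-.036,.10],13.1,o=o)
```

```text
t 9.57 tcp [ 0.435  -0.0494  0.1928] x [-0.025  0.024 -0.999] y [ 0.971  0.239 -0.018] F [ 0.5 -0.3 -0.8] w 1.004 q [-0.53  0.19  0.58  2.17 -0.17  0.85  0.4 ]
0.79 [319.2, 94.7, 351.8, 267.3] (array([447.9, -40.7,  12.8]), np.float64(0.938)) (array([ 0.44782184, -0.04058611]), array([ 28.5, 180. ]), 102.59393978118896)
3 rows: travel [3.09, 0.5, -0.29] turn [0.004, -0.01, 0.006]
```

Emit:
{"method": "apply_moves", "body": {"travel": [[3.1,0.5,-0.3],[3.1,0.5,-0.3],[3.1,0.5,-0.3],[2.5,0,0],[0,0,0]], "turn": [[0.005,-0.01,0.006],[0.005,-0.01,0.006],[0.005,-0.01,0.006],[0,0,0],[0,0,0]], "grip": [0,0,0,0,0]}}

```text
t: 10.08
eef_pos: [0.4497, -0.0394, 0.0677]
tool_rot: [0.557, 0.437, 0.549, -0.445]
contact_force: [-0.8, -0.6, 0.2]
gripper_width: 0.998
```

```bash
python3 -c "
from h import *
info();plan([.4467,-.0357,.024],12.7,3)"
```

```text
t 10.08 tcp [ 0.4497 -0.0394  0.0677] x [ 0.003 -0.016 -1.   ] y [ 0.975  0.223 -0.001] F [-0.8 -0.6  0.2] w 0.998 q [-0.45  0.44  0.47  2.25 -0.36  0.52  0.52]
3 rows: travel [1.46, -0.07, -0.16] turn [0.001, 0.006, 0.0]
```

Emit:
{"method": "apply_moves", "body": {"travel": [[1.5,-0.1,-0.15],[1.4,-0.1,-0.15],[1.2,-0.05,-0.15],[0,0,0]], "turn": [[0,0.006,0],[0,0.006,0],[0,0.006,0],[0,0,0]], "grip": [0,0,0,0]}}

```text
t: 10.42
eef_pos: [0.446, -0.0382, 0.0238]
tool_rot: [0.553, 0.437, 0.554, -0.444]
contact_force: [-0.4, 0.4, 0.5]
gripper_width: 1.0
```

```bash
python3 -c "
from h import *
info();rel([.4467,-.0357,.022],np.radians(12.7))"
```

```text
t 10.42 tcp [ 0.446  -0.0382  0.0238] x [-0.007 -0.007 -1.   ] y [ 0.975  0.224 -0.008] F [-0.4  0.4  0.5] w 1.0 q [-0.37  0.53  0.38  2.26 -0.44  0.43  0.59]
shift cm [ 0.18  0.13 -0.23]
turn [0.004 0.005 0.008]
```

Emit:
{"method": "apply_moves", "body": {"travel": [[0.15,0.1,-0.2],[0,0,0],[0,0,0],[0,0,0],[0,0,0],[0,0,0],[0,0,0]], "turn": [[0,0.005,0.008],[0,0,0],[0,0,0],[0,0,0],[0,0,0],[0,0,0],[0,0,0]], "grip": [0,0.3,1,1,1,1,1], "newtons": 90}}

```text
t: 11.0
eef_pos: [0.4491, -0.037, 0.0262]
tool_rot: [0.555, 0.441, 0.551, -0.44]
contact_force: [0.2, 0.2, -1.2]
gripper_width: 0.272
```

Emit:
{"method": "apply_moves", "body": {"travel": [[-1,0,0],[-2,0,0],[-3,0,0],[-3,0,0],[-3,0,0],[-1,0,0],[0,0,0]], "turn": [[0,0,0],[0,0,0],[0,0,0],[0,0,0],[0,0,0],[0,0,0],[0,0,0]], "grip": [1,1,1,1,1,1,1]}}

```text
t: 11.58
eef_pos: [0.4464, -0.0377, 0.1642]
tool_rot: [0.553, 0.441, 0.552, -0.442]
contact_force: [0.9, 0.1, -1.8]
gripper_width: 0.271
```

Run:
```python
from h import *
im,o=shot("wrist","w9.png");info(o);C=cam("wrist",o)
s=eyes.masks_of("stand","wrist")
for d in s[:2]: print("stand",d["score"],d["rect"],fit("wrist",d["region"],STAND,.602,-.004,4.6,C))
for d in eyes.masks_of("link","wrist")[:1]: print("link",d["score"],d["rect"],fit("wrist",d["region"],LINK,o["eef_pos"][0],o["eef_pos"][1]-.005,12.7,C,z=o["eef_pos"][2]-.0215))
```

```text
t 11.58 tcp [ 0.4464 -0.0377  0.1642] x [ 0.    -0.002 -1.   ] y [ 0.975  0.221 -0.   ] F [ 0.9  0.1 -1.8] w 0.271 q [-0.57  0.25  0.6   2.19 -0.2   0.75  0.38]
stand 0.68 [411.4, 63.9, 541.2, 306.3] (array([606.1,  -4. ,   5.3]), np.float64(0.838))
stand 0.66 [285.6, 74.6, 349.7, 334.1] (array([602. ,  -4. ,   4.6]), np.float64(0.0))
```

View pics/w9.png

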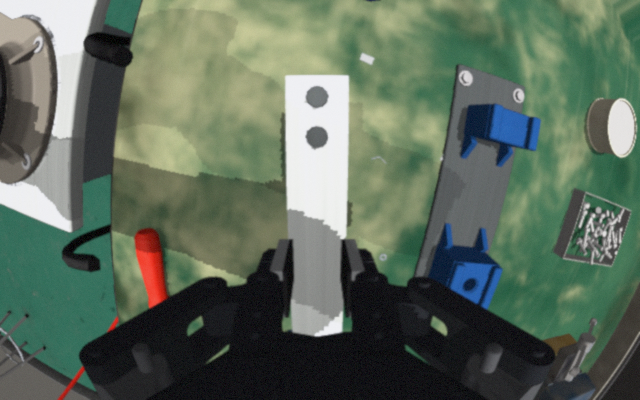

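Link is held level: bolts at (317,97) and (317,137), anchor hole at (470,284), stand clear at right.

```bash
cat >> h.py <<'E'
def disk(im,p,r=14):
    "centroid of dark spot near p"
    g=cv2.cvtColor(np.ascontiguousarray(im),cv2.COLOR_BGR2GRAY).astype(float);x,y=map(int,p);w=g[y-r:y+r+1,x-r:x+r+1]
    m=(w<(w.min()+np.median(w))/2).astype(np.uint8);k,l,s,c=cv2.connectedComponentsWithStats(m);i=1+np.argmin(np.hypot(*(c[1:]-r).T)-s[1:,4]*.02)
    return np.array([x-r,y-r])+c[i],s[i,4]
def inlink(b1,b2,o,C,dz=.025):
    "bolt pixels (y80,y62) -> link origin xy, yaw deg; dz = TCP above link underside"
    P=p2w("wrist",[b1,b2],o["eef_pos"][2]-dz+.013,C)[:,:2];v=P[0]-P[1];a=np.arctan2(v[1],v[0])
    u=v/np.linalg.norm(v);print("bolt gap",np.linalg.norm(v).round(4));return P.mean(0)-u*.071,np.degrees(a)-90
E
python3 - <<'E'
from h import *
o=status.get_obs();im=cv2.imread("pics/w9.png");C=cam("wrist",o)
a,n1=disk(im,(317,97));b,n2=disk(im,(317,137));h,n3=disk(im,(470,284),6);print(a,n1,b,n2,h,n3)
print("hole",p2w("wrist",[h],.052,C));L,y=inlink(a,b,o,C);print("link",L,y)
Rt=q2R(o["tool_rot"]);print("link in tool",Rt.T@np.r_[L-o["eef_pos"][:2],0])
plan([.6032,-.0102,.164],4.6)
E
```

```text
[316.48467967  96.67688022] 359 [316.44632768 136.78531073] 354 [472.         282.78571429] 14
hole [[ 0.60475028 -0.07903769  0.052     ]]
bolt gap 0.0175
link [ 0.44605934 -0.0407369 ] 12.695508834870111
link in tool [4.85212898e-06 4.46502428e-04 3.31190941e-03]
5 rows: travel [-0.06, 3.22, -0.02] turn [0.029, 0.0, 0.001]
```

Emit:
{"method": "apply_moves", "body": {"travel": [[0,3.2,0],[0,3.2,0],[0,3.2,0],[0,3.2,0],[0,3.2,0],[0,0,0],[0,0,0]], "turn": [[0.029,0,0],[0.029,0,0],[0.029,0,0],[0.029,0,0],[0.029,0,0],[0,0,0],[0,0,0]], "grip": [1,1,1,1,1,1,1]}}

```text
t: 12.32
eef_pos: [0.5993, -0.0107, 0.1451]
tool_rot: [0.511, 0.474, 0.524, -0.49]
contact_force: [-2.1, -0.2, -1.1]
gripper_width: 0.278
```

Run:
```python
from h import *
im,o=shot("wrist","w10.png");info(o);C=cam("wrist",o)
a,n1=disk(im,(317,97));b,n2=disk(im,(317,137));print(a,n1,b,n2);L,y=inlink(a,b,o,C);print("link",L,y)
for d in eyes.masks_of("stand","wrist")[:3]:print(d["score"],d["rect"],rectw("wrist",d["region"],.008,C))
Rt=q2R(o["tool_rot"]);rel(np.r_[np.array([.6034,-.0132])+o["eef_pos"][:2]-L,.11],np.radians(4.6),o)
T=cam("top");shot("top","t3.png")
s=np.array([.6034,-.0132]);
```

```text
t 12.32 tcp [ 0.5993 -0.0107  0.1451] x [-0.029 -0.004 -1.   ] y [ 0.997  0.07  -0.029] F [-2.1 -0.2 -1.1] w 0.278 q [-0.5   0.54  0.56  1.84 -0.36  0.89  0.31]
[316.21690141  96.91267606] 355 [316.24517906 136.84022039] 363
bolt gap 0.0174
link [ 0.59979309 -0.01388828] 4.019774478296952
0.85 [272.8, 43.6, 378.0, 331.3] (array([0.59966364, 0.03013301]), array([ 83.7, 179.8]), 94.67796277999878)
shift cm [ 3.49  0.47 -0.05]
turn [-0.01   0.002  0.029]
```

View pics/w10.png

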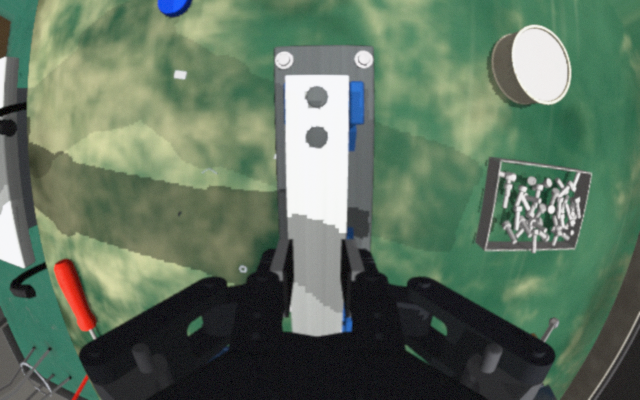

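The link is over the stand but about 4 mm left (blue showing at its right edge). Correct this, then lower.

Emit:
{"method": "apply_moves", "body": {"travel": [[1.2,0.5,0],[1.5,0,0],[1,0,0],[0,0,0],[0,0,0]], "turn": [[-0.01,0,0.029],[0,0,0],[0,0,0],[0,0,0],[0,0,0]], "grip": [1,1,1,1,1]}}

```text
t: 12.88
eef_pos: [0.5983, -0.0119, 0.108]
tool_rot: [0.519, 0.48, 0.52, -0.48]
contact_force: [0.5, -0.4, -1.2]
gripper_width: 0.274
```

```bash
cat > chk.py <<'E'
from h import *
import sys
im,o=shot("wrist",sys.argv[1]);info(o);C=cam("wrist",o)
a,n1=disk(im,(317,97));b,n2=disk(im,(317,137));L,y=inlink(a,b,o,C);print(a,n1,b,n2,"link",L,y)
for d in eyes.masks_of("stand","wrist")[:1]:print(d["score"],d["rect"],rectw("wrist",d["region"],.008,C))
rel(np.r_[np.array([.6034,-.0132])+o["eef_pos"][:2]-L,float(sys.argv[2])],np.radians(4.6)+np.radians(0),o)
E
python3 chk.py w11.png .078
```

```text
t 12.88 tcp [ 0.5983 -0.0119  0.108 ] x [-0.001  0.001 -1.   ] y [ 0.997  0.078 -0.001] F [ 0.5 -0.4 -1.2] w 0.274 q [-0.47  0.58  0.53  1.89 -0.4   0.79  0.35]
bolt gap 0.0175
[316.51274788  96.75637394] 353 [316.49858357 136.87535411] 353 link [ 0.59918283 -0.01500251] 4.410723431333238
0.98 [259.6, 31.5, 384.8, 329.6] (array([0.59954187, 0.03448848]), array([ 84.4, 171.8]), 94.76391649246216)
shift cm [ 3.    0.44 -0.14]
turn [-0.002 -0.001  0.001]
```

Emit:
{"method": "apply_moves", "body": {"travel": [[0.5,0.45,-0.1],[0.3,0,0],[0,0,0]], "turn": [[0,0,0],[0,0,0],[0,0,0]], "grip": [1,1,1]}}

```text
t: 13.23
eef_pos: [0.6048, -0.0101, 0.1016]
tool_rot: [0.52, 0.481, 0.519, -0.479]
contact_force: [-0.3, 0.1, -1.0]
gripper_width: 0.276
```

```bash
python3 chk.py w12.png .078
```

```text
t 13.23 tcp [ 0.6048 -0.0101  0.1016] x [ 0.003  0.002 -1.   ] y [0.997 0.079 0.003] F [-0.3  0.1 -1. ] w 0.276 q [-0.47  0.59  0.52  1.88 -0.41  0.78  0.35]
bolt gap 0.0174
[316.17329545  96.89204545] 352 [316.15555556 136.83055556] 360 link [ 0.6055428  -0.01329338] 4.421652411924754
0.8 [249.9, 29.6, 376.1, 329.2] (array([0.59924036, 0.03807118]), array([ 84.4, 164.4]), 94.69842529296875)
shift cm [ 2.36 -0.22 -0.02]
turn [-0.002 -0.001 -0.003]
```

Emit:
{"method": "apply_moves", "body": {"travel": [[0.6,-0.2,0],[0,0,0]], "turn": [[0,0,0],[0,0,0]], "grip": [1,1]}}

```text
t: 13.5
eef_pos: [0.6031, -0.0102, 0.0958]
tool_rot: [0.52, 0.481, 0.519, -0.478]
contact_force: [-0.8, -0.6, -2.5]
gripper_width: 0.272
```

```bash
python3 chk.py w13.png .078
```

```text
t 13.5 tcp [ 0.6031 -0.0102  0.0958] x [ 0.004  0.002 -1.   ] y [0.997 0.079 0.004] F [-0.8 -0.6 -2.5] w 0.272 q [-0.47  0.6   0.52  1.88 -0.41  0.76  0.36]
bolt gap 0.0175
[316.18079096  96.85028249] 354 [316.36111111 137.00833333] 360 link [ 0.60427807 -0.01338226] 4.715379991760372
0.76 [249.7, 29.0, 378.2, 330.0] (array([0.59876593, 0.03971964]), array([ 84.1, 160.5]), 94.75162267684937)
shift cm [ 1.77 -0.09 -0.02]
turn [-0.001 -0.001 -0.004]
```

Emit:
{"method": "apply_moves", "body": {"travel": [[0.7,-0.1,0],[0.5,0,0],[0.3,0,0],[0,0,0]], "turn": [[0,0,-0.003],[0,0,0],[0,0,0],[0,0,0]], "grip": [1,1,1,1]}}

```text
t: 13.93
eef_pos: [0.6031, -0.0104, 0.0802]
tool_rot: [0.52, 0.481, 0.519, -0.479]
contact_force: [0.5, 0.1, -1.4]
gripper_width: 0.276
```

```bash
python3 chk.py w14.png .077
```

```text
t 13.93 tcp [ 0.6031 -0.0104  0.0802] x [ 0.003  0.001 -1.   ] y [0.997 0.079 0.003] F [ 0.5  0.1 -1.4] w 0.276 q [-0.45  0.62  0.5   1.89 -0.43  0.74  0.37]
bolt gap 0.0174
[316.23314607  96.91011236] 356 [316.26330532 136.75630252] 357 link [ 0.60393759 -0.01356682] 4.493988478974714
0.66 [246.8, 23.2, 381.6, 330.1] (array([0.59895148, 0.03985369]), array([ 83.2, 159.8]), 94.58013486862183)
shift cm [ 0.32 -0.05 -0.04]
turn [-0.002 -0.001 -0.003]
```

Emit:
{"method": "apply_moves", "body": {"travel": [[0.2,0,0],[0.2,0,0],[0,0,0]], "turn": [[0,0,0],[0,0,0],[0,0,0]], "grip": [1,1,1]}}

```text
t: 14.28
eef_pos: [0.6039, -0.0107, 0.0784]
tool_rot: [0.52, 0.482, 0.519, -0.478]
contact_force: [-0.3, -0.5, -1.8]
gripper_width: 0.275
```

Emit:
{"method": "apply_moves", "body": {"travel": [[0.25,0,0],[0.2,0,0],[0,0,0]], "turn": [[0,0,0],[0,0,0],[0,0,0]], "grip": [1,1,1]}}

```text
t: 14.53
eef_pos: [0.6045, -0.0108, 0.0788]
tool_rot: [0.519, 0.483, 0.519, -0.477]
contact_force: [1.0, 0.1, -1.1]
gripper_width: 0.275
```

Emit:
{"method": "apply_moves", "body": {"travel": [[0.5,0,0],[0,0,0]], "turn": [[0,0,0],[0,0,0]], "grip": [1,1]}}

```text
t: 14.7
eef_pos: [0.6053, -0.011, 0.0789]
tool_rot: [0.518, 0.484, 0.52, -0.476]
contact_force: [-1.9, 0.2, -3.2]
gripper_width: 0.276
```

```bash
python3 chk.py w15.png .0785
```

```text
t 14.7 tcp [ 0.6053 -0.011   0.0789] x [ 0.006  0.01  -1.   ] y [0.997 0.077 0.007] F [-1.9  0.2 -3.2] w 0.276 q [-0.44  0.62  0.49  1.89 -0.44  0.74  0.38]
bolt gap 0.0174
[315.55014327  96.88825215] 349 [315.76470588 136.66470588] 340 link [ 0.60623352 -0.01404407] 4.655523332596175
0.6 [240.8, 26.0, 378.9, 331.6] (array([0.59889496, 0.0376295 ]), array([ 84.3, 164.9]), 94.7379732131958)
shift cm [ 0.04 -0.28 -0.11]
turn [-0.003 -0.009 -0.007]
```

Emit:
{"method": "apply_moves", "body": {"travel": [[-0.1,-0.3,0],[0,0,0]], "turn": [[-0.003,-0.009,-0.007],[0,0,0]], "grip": [1,1]}}

```text
t: 14.97
eef_pos: [0.6023, -0.0113, 0.0786]
tool_rot: [0.52, 0.479, 0.519, -0.48]
contact_force: [-0.1, -0.4, -0.9]
gripper_width: 0.275
```

```bash
python3 chk.py w16.png .0785
```

```text
t 14.97 tcp [ 0.6023 -0.0113  0.0786] x [ 0.001 -0.002 -1.   ] y [0.997 0.08  0.   ] F [-0.1 -0.4 -0.9] w 0.275 q [-0.45  0.62  0.5   1.89 -0.43  0.74  0.37]
bolt gap 0.0173
[315.99722222  96.85833333] 360 [316.37640449 136.63764045] 356 link [ 0.60376531 -0.01441947] 5.0787940147111215
0.94 [247.5, 21.0, 384.2, 330.8] (array([0.59901062, 0.04094174]), array([ 83.8, 157.9]), 94.71515893936157)
shift cm [ 0.01 -0.03 -0.12]
turn [-0.     0.002 -0.   ]
```

Emit:
{"method": "apply_moves", "body": {"travel": [[0,0,0],[0,0,0],[0,0,0],[0,0,0],[-1.5,0,0],[-3,0,0],[-4,0,0],[-4,0,0]], "turn": [[0,0,0],[0,0,0],[0,0,0],[0,0,0],[0,0,0],[0,0,0],[0,0,0],[0,0,0]], "grip": [0.55,0.45,0.3,0.2,0.2,0.2,0.2,0.2]}}

```text
t: 15.73
eef_pos: [0.5973, -0.0109, 0.1974]
tool_rot: [0.516, 0.474, 0.523, -0.485]
contact_force: [1.1, 1.2, 0.4]
gripper_width: 0.803
```

Emit:
{"method": "apply_moves", "body": {"travel": [[0,0,-3],[0,0,-3],[0,0,0],[0,0,0]], "turn": [[0,0,0],[0,0,0],[0,0,0],[0,0,0]], "grip": [0,0,0,0]}}

```text
t: 16.07
eef_pos: [0.5987, 0.0482, 0.2086]
tool_rot: [0.519, 0.481, 0.517, -0.481]
contact_force: [0.3, -0.6, -1.0]
gripper_width: 1.0
```

Run:
```python
from h import *
im,o=shot("wrist","w17.png",None,1.25);info(o);C=cam("wrist",o)
for d in eyes.masks_of("link","wrist")[:2]:
    print(d["score"],d["rect"],fit("wrist",d["region"],LINK,.603,-.014,4.6,C,z=.052),rectw("wrist",d["region"],.062,C))
```

```text
t 16.07 tcp [0.5987 0.0482 0.2086] x [ 0.002 -0.002 -1.   ] y [0.997 0.075 0.002] F [ 0.3 -0.6 -1. ] w 1.0 q [-0.64  0.45  0.61  1.81 -0.3   0.97  0.17]
0.87 [301.6, 162.6, 332.6, 332.1] (array([603.4, -14.5,   4.3]), np.float64(0.952)) (array([ 0.60347589, -0.01416695]), array([ 29.3, 183.6]), 94.37582921981812)
```

View pics/w17.png

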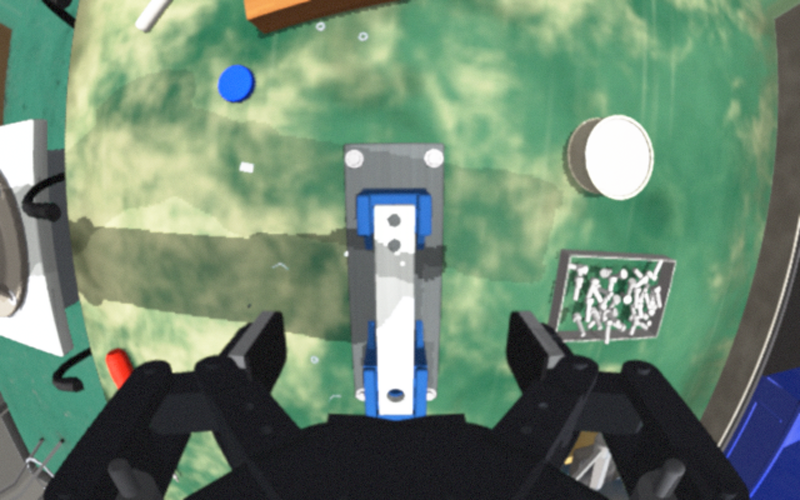

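Link lies in the channel, both bolts visible, with the eye at (316,316) native showing the dark hole. Fit: eye (608.8,−84.2) against hole (609,−84) mm. Next, the rack pin.

```bash
python3 -c "
from h import *
plan([.495,.245,.2],64)"
```

```text
9 rows: travel [0.09, 0.14, -2.58] turn [-0.116, 0.0, 0.0]
```

Emit:
{"method": "apply_moves", "body": {"travel": [[0.1,0.15,-2.6],[0.1,0.15,-2.6],[0.1,0.15,-2.6],[0.1,0.15,-2.6],[0.1,0.15,-2.6],[0.1,0.15,-2.6],[0.1,0.15,-2.6],[0.1,0.15,-2.6]], "turn": [[-0.116,0,0],[-0.116,0,0],[-0.116,0,0],[-0.116,0,0],[-0.116,0,0],[-0.116,0,0],[-0.116,0,0],[-0.116,0,0]], "grip": [0,0,0,0,0,0,0,0]}}

```text
t: 16.83
eef_pos: [0.5173, 0.2191, 0.1952]
tool_rot: [0.682, 0.189, 0.678, -0.198]
contact_force: [-0.5, 0.4, 0.8]
gripper_width: 0.998
```

Emit:
{"method": "apply_moves", "body": {"travel": [[0,0.15,-2.6],[0,0,0],[0,0,0]], "turn": [[-0.116,0,0],[0,0,0],[0,0,0]], "grip": [0,0,0]}}

```text
t: 17.08
eef_pos: [0.4913, 0.2357, 0.1928]
tool_rot: [0.691, 0.143, 0.691, -0.154]
contact_force: [0.5, 0.3, 0.1]
gripper_width: 0.998
```

```bash
cat > pin.py <<'E'
from h import *
import sys
im,o=shot("wrist",sys.argv[1]);info(o);C=cam("wrist",o)
def allb(lo,hi,z,lab):
    h=cv2.inRange(cv2.cvtColor(np.ascontiguousarray(im),cv2.COLOR_BGR2HSV),lo,hi);k,l,s,c=cv2.connectedComponentsWithStats(h)
    for i in range(1,k):
        if s[i,4]>120:
            w=p2w("wrist",[c[i]],z,C)[0];f=fit("wrist",l==i,[cyl(9,50,82)],w[0],w[1],0,C,rot=False)
            print(lab,c[i].round(0),s[i,4],"w",w[:2].round(3),f)
allb((45,150,40),(75,255,255),.07,"green");allb((20,170,120),(32,255,255),.07,"yellow")
for d in eyes.masks_of("pin_rack","wrist")[:1]: print("rack",d["score"],d["rect"],rectw("wrist",d["region"],.046,C))
E
python3 pin.py w18.png
```

```text
t 17.08 tcp [0.4913 0.2357 0.1928] x [-0.004 -0.015 -1.   ] y [ 0.412  0.911 -0.015] F [0.5 0.3 0.1] w 0.998 q [-0.82  0.34  0.31  1.94 -0.12  0.89  0.7 ]
green [345.  68.] 363 w [0.402 0.298] (array([399.4, 294.9]), np.float64(0.37))
green [434.  92.] 479 w [0.445 0.359] (array([445.1, 358.4]), np.float64(0.756))
green [336. 195.] 427 w [0.492 0.25 ] (array([492.3, 250.5]), np.float64(0.743))
green [474. 236.] 474 w [0.581 0.353] (array([581.6, 353.6]), np.float64(0.794))
yellow [389. 257.] 546 w [0.563 0.271] (array([563.7, 270.8]), np.float64(0.862))
rack 0.73 [288.9, 139.5, 418.2, 281.5] (array([0.52591138, 0.25973602]), array([136.2,  57.1]), 15.976300239562988)
```

The rack green pin is at (.4915,.250), which has the smallest y of all the green ones. Rack size and hole spacing agree within 2 mm. Descend.

```bash
python3 -c "
from h import *
plan([.4915,.250,.12],65,2)"
```

```text
2 rows: travel [3.63, 0.7, -0.33] turn [0.005, 0.001, 0.008]
```

Emit:
{"method": "apply_moves", "body": {"travel": [[2.5,0.7,-0.3],[2.5,0.6,-0.3],[2,0,0],[1.5,0,0],[0,0,0]], "turn": [[0.005,0,0.008],[0.005,0,0.008],[0,0,0],[0,0,0],[0,0,0]], "grip": [0,0,0,0,0]}}

```text
t: 17.6
eef_pos: [0.4997, 0.2434, 0.1061]
tool_rot: [0.693, 0.16, 0.685, -0.159]
contact_force: [-0.3, -0.1, -0.5]
gripper_width: 1.003
```

```bash
python3 pin.py w19.png; python3 -c "
from h import *
rel([.4915,.25,.075])"
```

```text
t 17.6 tcp [0.4997 0.2434 0.1061] x [ 0.011 -0.    -1.   ] y [0.439 0.898 0.004] F [-0.3 -0.1 -0.5] w 1.003 q [-0.79  0.47  0.28  1.98 -0.19  0.7   0.72]
green [332.  41.] 739 w [0.407 0.297] (array([410.8, 298.2]), np.float64(0.329))
green [463.  66.] 1201 w [0.445 0.358] (array([445.6, 359.7]), np.float64(0.785))
green [322. 224.] 1163 w [0.492 0.25 ] (array([491. , 250.9]), np.float64(0.814))
green [512. 267.] 942 w [0.579 0.352] (array([582.6, 354.3]), np.float64(0.819))
yellow [399. 304.] 1096 w [0.562 0.27 ] (array([563.5, 270.1]), np.float64(0.832))
rack 0.8 [261.1, 142.2, 411.0, 331.6] (array([0.52616339, 0.26103162]), array([137.3,  57.7]), 16.152374267578125)
shift cm [ 3.35  0.11 -1.16]
turn [-0.     0.012 -0.007]
```

Emit:
{"method": "apply_moves", "body": {"travel": [[0,0.15,-1.2],[0.8,0,0],[1.2,0,0],[0.8,0,0],[0,0,0]], "turn": [[0,0.012,-0.007],[0,0,0],[0,0,0],[0,0,0],[0,0,0]], "grip": [0,0,0,0,0]}}

```text
t: 18.12
eef_pos: [0.4935, 0.2519, 0.0824]
tool_rot: [0.69, 0.162, 0.687, -0.158]
contact_force: [-0.3, -0.8, -0.4]
gripper_width: 1.0
```

```bash
python3 -c "
from h import *
info();rel([.491,.2505,.075])"
```

```text
t 18.12 tcp [0.4935 0.2519 0.0824] x [ 0.005  0.005 -1.   ] y [0.442 0.897 0.007] F [-0.3 -0.8 -0.4] w 1.0 q [-0.79  0.51  0.26  2.   -0.21  0.65  0.72]
shift cm [ 0.74 -0.24 -0.16]
turn [-0.     0.003 -0.007]
```

Emit:
{"method": "apply_moves", "body": {"travel": [[0.6,-0.2,-0.15],[0.2,0,0],[0,0,0],[0,0,0],[0,0,0],[0,0,0],[0,0,0],[0,0,0]], "turn": [[0,0.003,-0.007],[0,0,0],[0,0,0],[0,0,0],[0,0,0],[0,0,0],[0,0,0],[0,0,0]], "grip": [0,0,0.5,1,1,1,1,1], "newtons": 60}}

```text
t: 18.78
eef_pos: [0.4913, 0.2505, 0.0736]
tool_rot: [0.688, 0.16, 0.689, -0.161]
contact_force: [-0.7, -0.1, -0.7]
gripper_width: 0.188
```

```bash
python3 -c "
from h import *
info()"
```

```text
t 18.78 tcp [0.4913 0.2505 0.0736] x [-0.001 -0.001 -1.   ] y [ 0.442  0.897 -0.001] F [-0.7 -0.1 -0.7] w 0.188 q [-0.79  0.52  0.26  2.   -0.21  0.64  0.72]
```

Emit:
{"method": "apply_moves", "body": {"travel": [[-1,0,0],[-2,0,0],[-3,0,0],[-3,0,0],[-3,0,0],[0,0,0]], "turn": [[0,0,0],[0,0,0],[0,0,0],[0,0,0],[0,0,0],[0,0,0]], "grip": [1,1,1,1,1,1]}}

```text
t: 19.28
eef_pos: [0.4917, 0.2505, 0.2006]
tool_rot: [0.688, 0.16, 0.689, -0.161]
contact_force: [1.0, 1.3, -1.3]
gripper_width: 0.189
```

```bash
python3 -c "
from h import *
info();plan([.609,-.084,.20],4.6);plan([.605,-.04,.20],4.6)"
```

```text
t 19.28 tcp [0.4917 0.2505 0.2006] x [-0.001 -0.002 -1.   ] y [ 0.443  0.897 -0.002] F [ 1.   1.3 -1.3] w 0.189 q [-0.84  0.34  0.32  1.92 -0.13  0.9   0.66]
9 rows: travel [0.01, -1.28, 3.91] turn [0.115, 0.0, 0.0]
9 rows: travel [0.01, -1.01, 3.48] turn [0.115, 0.0, 0.0]
```

Emit:
{"method": "apply_moves", "body": {"travel": [[0,-1.3,3.9],[0,-1.3,3.9],[0,-1.3,3.9],[0,-1.3,3.9],[0,-1.3,3.9],[0,-1.3,3.9],[0,-1.3,3.9],[0,-1.3,3.9]], "turn": [[0.115,0,0],[0.115,0,0],[0.115,0,0],[0.115,0,0],[0.115,0,0],[0.115,0,0],[0.115,0,0],[0.115,0,0]], "grip": [1,1,1,1,1,1,1,1]}}

```text
t: 19.95
eef_pos: [0.6147, -0.0353, 0.206]
tool_rot: [0.543, 0.458, 0.543, -0.448]
contact_force: [0.9, 0.0, -1.6]
gripper_width: 0.197
```

```bash
python3 -c "
from h import *
info();plan([.609,-.084,.19],4.6,3)"
```

```text
t 19.95 tcp [ 0.6147 -0.0353  0.206 ] x [ 0.008  0.011 -1.   ] y [0.984 0.178 0.01 ] F [ 0.9  0.  -1.6] w 0.197 q [-0.48  0.47  0.59  1.78 -0.33  0.97  0.43]
3 rows: travel [0.52, -0.43, 1.58] turn [0.033, -0.003, -0.003]
```

Emit:
{"method": "apply_moves", "body": {"travel": [[0.5,-0.4,1.6],[0.5,-0.4,1.6],[0.5,-0.4,1.6],[0,0,0],[0,0,0]], "turn": [[0.033,-0.003,-0.003],[0.033,-0.003,-0.003],[0.033,-0.003,-0.003],[0,0,0],[0,0,0]], "grip": [1,1,1,1,1]}}

```text
t: 20.37
eef_pos: [0.6067, -0.1005, 0.192]
tool_rot: [0.514, 0.486, 0.512, -0.487]
contact_force: [-0.9, 0.5, -0.9]
gripper_width: 0.19
```

```bash
cat > eye.py <<'E'
from h import *
import sys
im,o=shot("wrist",sys.argv[1]);info(o);C=cam("wrist",o)
p0=w2p("wrist",[.6088,-.0842,.062],C)[0];e,n=disk(im,p0,12);print("eye px",p0.round(1),e,n,p2w("wrist",[e],.062,C))
print("tip px exp",w2p("wrist",o["eef_pos"]+q2R(o["tool_rot"])[:,0]*.0696,C))
for d in eyes.masks_of("link","wrist")[:1]: print(d["score"],d["rect"],rectw("wrist",d["region"],.062,C))
m=blob(im,(45,150,40),(75,255,255),(316,270));ys,xs=np.nonzero(m);z=o["eef_pos"][2]-.0696
print("grip fit",fit("wrist",m,[cyl(9,46,78)],*o["eef_pos"][:2],0,C,z=z,rot=False))
rel([.6088,-.0842,float(sys.argv[2])],np.radians(4.6),o)
E
python3 eye.py w20.png .11
```

```text
t 20.37 tcp [ 0.6067 -0.1005  0.192 ] x [ 0.001 -0.004 -1.   ] y [0.999 0.053 0.001] F [-0.9  0.5 -0.9] w 0.19 q [-0.4   0.5   0.63  1.8  -0.35  0.96  0.43]
eye px [319.2 180. ] [319.64       179.64444444] 225 [[ 0.60912968 -0.08385431  0.062     ]]
tip px exp [[315.56493945 222.90165643]]
0.65 [300.0, 0.0, 334.8, 204.2] (array([ 0.60374176, -0.01808342]), array([ 28.7, 173.5]), 94.44625234603882)
grip fit (array([ 607.6, -101.1]), np.float64(0.87))
shift cm [ 8.19  0.29 -1.65]
turn [-0.028  0.005 -0.001]
```

Emit:
{"method": "apply_moves", "body": {"travel": [[1.5,0.3,-1.6],[1.5,0,0],[1,0,0],[0,0,0],[0,0,0]], "turn": [[-0.028,0.005,-0.001],[0,0,0],[0,0,0],[0,0,0],[0,0,0]], "grip": [1,1,1,1,1]}}

```text
t: 20.88
eef_pos: [0.6116, -0.075, 0.152]
tool_rot: [0.523, 0.478, 0.524, -0.473]
contact_force: [-0.4, -0.4, -0.8]
gripper_width: 0.185
```

```bash
python3 eye.py w21.png .11
```

```text
t 20.88 tcp [ 0.6116 -0.075   0.152 ] x [ 0.003  0.005 -1.   ] y [0.995 0.096 0.004] F [-0.4 -0.4 -0.8] w 0.185 q [-0.4   0.55  0.58  1.82 -0.38  0.88  0.46]
eye px [310.3 225.8] [307.61946903 221.57522124] 113 [[ 0.60658647 -0.08112785  0.062     ]]
tip px exp [[315.60373099 222.84190565]]
0.91 [292.4, 4.9, 335.0, 239.8] (array([ 0.60300043, -0.00975906]), array([ 28.4, 168.8]), 94.57788515090942)
grip fit (array([612.3, -75. ]), np.float64(0.862))
shift cm [ 4.19 -0.38  0.91]
turn [ 0.016 -0.005 -0.004]
```

Emit:
{"method": "apply_moves", "body": {"travel": [[0,-0.35,0.9],[0,0,0],[0,0,0]], "turn": [[0.016,-0.005,-0.004],[0,0,0],[0,0,0]], "grip": [1,1,1]}}

```text
t: 21.23
eef_pos: [0.6097, -0.086, 0.1542]
tool_rot: [0.52, 0.481, 0.518, -0.48]
contact_force: [0.6, -0.1, -0.4]
gripper_width: 0.184
```

```bash
python3 eye.py w22.png .11
```

```text
t 21.23 tcp [ 0.6097 -0.086   0.1542] x [ 0.003 -0.001 -1.   ] y [0.997 0.077 0.003] F [ 0.6 -0.1 -0.4] w 0.184 q [-0.39  0.55  0.59  1.82 -0.38  0.89  0.45]
eye px [314.3 210. ] [314.42990654 207.87850467] 214 [[ 0.60879332 -0.08255656  0.062     ]]
tip px exp [[315.5869203  222.87183783]]
0.75 [295.1, 0.0, 335.2, 238.2] (array([ 0.60354468, -0.01842567]), array([ 28. , 172.4]), 94.40250539779663)
grip fit (array([610.6, -86. ]), np.float64(0.869))
shift cm [ 4.42 -0.09 -0.2 ]
turn [-0.003  0.001 -0.003]
```

Emit:
{"method": "apply_moves", "body": {"travel": [[0.8,-0.1,-0.2],[0.6,0,0],[0,0,0]], "turn": [[0,0,-0.003],[0,0,0],[0,0,0]], "grip": [1,1,1]}}

```text
t: 21.58
eef_pos: [0.6087, -0.0844, 0.1394]
tool_rot: [0.519, 0.48, 0.518, -0.481]
contact_force: [0.5, 0.5, -1.5]
gripper_width: 0.188
```

```bash
python3 eye.py w23.png .11
```

```text
t 21.58 tcp [ 0.6087 -0.0844  0.1394] x [ 0.001 -0.001 -1.   ] y [0.997 0.077 0.001] F [ 0.5  0.5 -1.5] w 0.188 q [-0.39  0.56  0.58  1.83 -0.39  0.86  0.46]
eye px [315.7 218.7] [315.70621469 214.75706215] 177 [[ 0.60859451 -0.08135899  0.062     ]]
tip px exp [[315.58459509 222.87069755]]
0.85 [296.2, 0.7, 338.9, 242.4] (array([ 0.60334222, -0.01747878]), array([ 28.7, 162.1]), 94.54289865493774)
grip fit (array([609.6, -85.1]), np.float64(0.861))
shift cm [ 2.94  0.01 -0.02]
turn [-0.003  0.001 -0.001]
```

Aligned within 1 mm. Descend.

Emit:
{"method": "apply_moves", "body": {"travel": [[0.9,0,0],[0.9,0,0],[0,0,0]], "turn": [[0,0,0],[0,0,0],[0,0,0]], "grip": [1,1,1]}}

```text
t: 21.93
eef_pos: [0.6094, -0.0843, 0.1207]
tool_rot: [0.52, 0.48, 0.518, -0.48]
contact_force: [-0.2, 0.6, -0.5]
gripper_width: 0.184
```

```bash
python3 -c "
from h import *
info();rel([.6088,-.0842,.09],np.radians(4.6))"
```

```text
t 21.93 tcp [ 0.6094 -0.0843  0.1207] x [ 0.002 -0.001 -1.   ] y [0.997 0.077 0.002] F [-0.2  0.6 -0.5] w 0.184 q [-0.37  0.59  0.56  1.84 -0.41  0.83  0.47]
shift cm [ 3.07 -0.06 -0.02]
turn [-0.003  0.001 -0.002]
```

Tip is at 51 mm, inside the eye at the hole mouth, with no contact. Continue.

Emit:
{"method": "apply_moves", "body": {"travel": [[0.8,-0.05,0],[0.8,0,0],[0,0,0]], "turn": [[0,0,0],[0,0,0],[0,0,0]], "grip": [1,1,1]}}

```text
t: 22.18
eef_pos: [0.6081, -0.0838, 0.1022]
tool_rot: [0.519, 0.48, 0.519, -0.48]
contact_force: [0.2, -0.1, -0.6]
gripper_width: 0.188
```

```bash
python3 -c "
from h import *
info();rel([.6088,-.0842,.09],np.radians(4.6))"
```

```text
t 22.18 tcp [ 0.6081 -0.0838  0.1022] x [-0. -0. -1.] y [ 0.997  0.077 -0.   ] F [ 0.2 -0.1 -0.6] w 0.188 q [-0.36  0.61  0.55  1.85 -0.43  0.8   0.49]
shift cm [1.22 0.06 0.05]
turn [-0.003  0.     0.   ]
```

Tip at 33 mm, well into the hole. Finish the last 12 mm.

Emit:
{"method": "apply_moves", "body": {"travel": [[0.5,0.05,0],[0.4,0,0],[0.2,0,0],[0,0,0]], "turn": [[0,0,0],[0,0,0],[0,0,0],[0,0,0]], "grip": [1,1,1,1]}}

```text
t: 22.52
eef_pos: [0.6089, -0.0841, 0.0897]
tool_rot: [0.519, 0.48, 0.519, -0.481]
contact_force: [-0.1, 0.2, -0.1]
gripper_width: 0.192
```

Emit:
{"method": "apply_moves", "body": {"travel": [[0,0,0],[0,0,0],[0,0,0],[0,0,0],[-1,0,0],[-3,0,0],[-4,0,0],[-4,0,0]], "turn": [[0,0,0],[0,0,0],[0,0,0],[0,0,0],[0,0,0],[0,0,0],[0,0,0],[0,0,0]], "grip": [0.6,0.4,0.2,0,0,0,0,0]}}

```text
t: 23.18
eef_pos: [0.6044, -0.0836, 0.2078]
tool_rot: [0.516, 0.476, 0.522, -0.484]
contact_force: [1.0, 0.0, 0.7]
gripper_width: 0.995
```

Emit:
{"method": "apply_moves", "body": {"travel": [[-1,0,-3],[-1,0,-3],[0,0,0],[0,0,0]], "turn": [[0,0,0],[0,0,0],[0,0,0],[0,0,0]], "grip": [0,0,0,0]}}

```text
t: 23.52
eef_pos: [0.6051, -0.0256, 0.2431]
tool_rot: [0.519, 0.483, 0.516, -0.481]
contact_force: [-0.5, -0.6, 0.3]
gripper_width: 0.999
```

Run:
```python
from h import *
im,o=shot("wrist","w24.png");info(o);C=cam("wrist",o);im=np.ascontiguousarray(im)
p=w2p("wrist",[.609,-.084,.085],C)[0];m=blob(im,(45,150,40),(75,255,255),p);print(p,m.sum())
for z in(66,70,76): print(z,fit("wrist",m,[cyl(9,z,z+32)],.609,-.084,0,C,rot=False))
for d in eyes.masks_of("link","wrist")[:1]: print(d["score"],rectw("wrist",d["region"],.062,C))
x,y=map(int,p);a=cv2.resize(im[max(0,y-100):y+80,x-120:x+120],(480,360),interpolation=2)
t,_=shot("top","t5.png");b=cv2.resize(t[170:245,340:460],(320,200));c=cv2.resize(t[160:270,200:320],(320,293))
K=np.zeros((500,800,3),np.uint8);K[:360,:480]=a;K[:200,480:]=b;K[200:493,480:]=c;cv2.imwrite("pics/fin.png",K)
```

```text
t 23.52 tcp [ 0.6051 -0.0256  0.2431] x [ 0.006 -0.001 -1.   ] y [0.997 0.071 0.006] F [-0.5 -0.6  0.3] w 0.999 q [-0.55  0.42  0.65  1.77 -0.29  1.04  0.28]
[314.82498047 249.2080195 ] 342
66 (array([610.5, -85.2]), np.float64(0.723))
70 (array([609.5, -83.5]), np.float64(0.702))
76 (array([609.2, -79.3]), np.float64(0.674))
0.97 (array([ 0.60197992, -0.0022834 ]), array([ 27.3, 153.9]), 94.36230754852295)
```

View pics/fin.png

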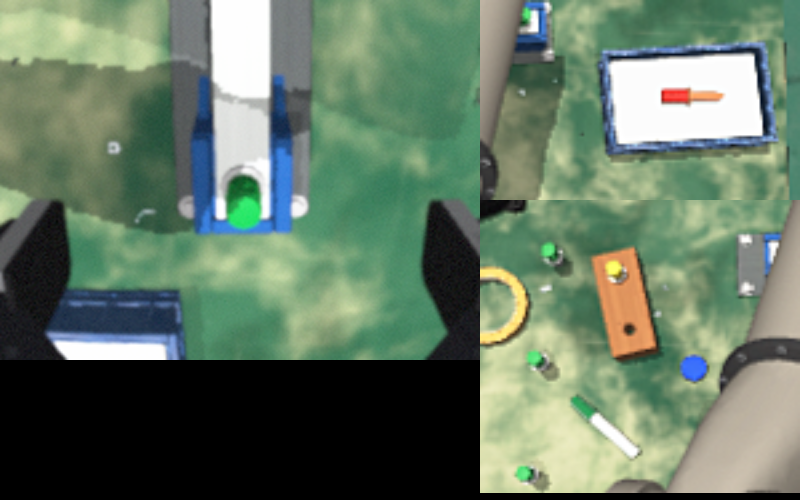

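Final view: the collar sits on the link over the eye, and the worn pin lies in the crate. The yellow pin is in its rack, and the loose pins, marker and cap are in place.

```bash
python3 -c "
from station import bot
print(bot.hand_in())"
```

```text
the job is handed in; nothing more can be done
None
```

I pulled the worn red pin and left it lying in the crate. The link is in the stand's channel with its eye over the hole, and the green pin from the rack is down through both. I handed the job in at about 24 s; no verdict is reported.

- **Link:** before the pin went in, the eye measured (609, −84) mm in the world frame, within about 1 mm of the hole. The visible end of the link had not moved in the final check.
- **New pin:** I released it at 89.7 mm TCP height against 89.6 mm for a seated collar. The outline fit was best with the collar on the link, but the overlap was only 0.72 (0.70 with the pin 4 mm higher). That makes it weak confirmation; the picture shows the collar on the link.
- **Disagreement:** the hole's position along the stand came out between −79 and −85 mm in different views. I used −83 to −84 mm, and the pin went in without any measurable contact force.
- **Everything else:** in the last top view the yellow pin was still in its rack, and the loose green pins, marker and blue cap were in place. The grease tin was not in that crop and I did not check it again at the end.

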